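# Nest the domed dust covers in their carrier

## Robot

A 6-joint arm with a two-finger parallel gripper is mounted at the origin on a cart in front of the work surface, level with it; the furniture and walls round the work are solid. World frame = base frame: x ahead of the robot, y to its left, z up, the work surface at z = 0. Lengths are in m, angles in rad, forces in N, time in s.
With the tool pointing down it reaches from about 0.35 to 0.975 m from the base axis. Payload 4.9 kg.
Tool frame: the origin (TCP) lies at the very end of the fingers, on their centre line; the grasp point (between the pads) lies 19 mm behind it; z points along the fingers, y is the line along which they close (so a half turn about z gives the same grasp; the last joint's range is limited). The gripper opens to 85 mm and grips with 20 to 120 N. Pads are 22 mm wide; open, the fingers measure 114 mm over their backs; the gripper's body (76 mm by 85 mm) begins 54 mm behind the grasp point. The pads swing forward as they close: fully open they stand 13 mm farther back than shut.
Start: joints at [1.095, 0.053, 1.613, -0, 1.476, -0.119], TCP at [0.218, 0.586, 0.231] pointing down, gripper open.
Joint ranges: [-3.01, 3.01], [-1.01, 2.22], [0.06, 2.58], [-1.02, 4.17], [0.09, 2.62], [-3.14, 3.14]. Speed limits (rad/s): [2.57, 2.57, 3.14, 3.14, 3.14, 3.14].

## Interface

Orientations are given as a unit quaternion [w, x, y, z].
In Python, from plant import state, optics, ticket, nets gives the robot as it stands. The module is installed in compiled form; this text tells all that it offers.
- The arm moves only by the shell command python3 -m inch 'ROWS' [OPENING]. ROWS is JSON, a list of rows, each an object of numbers: "dx", "dy", "dz": the shift along the tool's x, y, z as a fraction of full scale; "rx", "ry", "rz": the turn, a rotation vector about the tool's x, y, z as a fraction of full scale. In form: [{"dx": .., "dy": .., "dz": .., "rx": .., "ry": .., "rz": ..}, ...]. A call has 1 to 5 rows; each row is the pose to reach, as a shift and turn from the pose commanded when the call began, along the tool's axes at that moment; what a row does not reach only later rows make up. Full scale, the value 1, is 0.8 m for a shift and 1.5 rad for a turn. A row lasts 1/10 s, in which the tool goes at most 50 mm and 8.59 degrees, less where a joint would pass 70% of its speed; a pose out of reach is approached as far as the arm can. A call with a number of a shift or a turn outside -1 to 1 is refused whole. A call with a gripper value outside its range is refused whole. OPENING is the opening, from -1 (shut) to 1 (fully open), set as the call begins (- or left out, the last holds). The fingers move at their own pace and stop on an object; the grip force is fixed at half the most. Time passes only in rows, so rows that repeat a pose let the fingers close. It gives the time, the measured TCP pose, the force, the opening and the grip force at its end, in the units of the state.
- state(): the state, without advancing time (a new reading comes with each control period).
- optics.grab_frame(name): name is "side" or "top"; returns the picture (480x640x3 uint8, red, green, blue); there is no depth.
- optics.camera_info(name): a dict with "fx", "fy", "cx", "cy" (pixels), "R" (3x3) and "t" (3): a world point X has camera coordinates R X + t. Camera axes: x right, y down, z forward; pixel columns grow to the right and rows downward; lengths in m; the calibration is good to about 2 mm. A picture is of the moment at which its call begins. camera_info takes no time and is no camera call.
- ticket.job_done(): hands the job in; it is judged then, once.
Trained networks look in the newest picture that a camera, given by its name, has taken for a name from the list of things; names that differ only in an ending like _2 or _b are one class to them, and where a whole thing is asked for, a point or a joint stands for the part that bears it (a point fixed in the world has none). Each returns a list of dicts, best first, with "confidence" (0 to 1); they miss things now and then, are a little off and sometimes report something else, mostly with a low value. They report only what shows in the picture. A call takes as long as a camera call. They do not tell look-alikes from the thing itself.
- nets.boxes_of(camera, name): "bbox" ([centre column, centre row, width, height] in pixels, round what is visible of it).
- nets.outline_of(camera, name): "pixels" (480x640 bool, what is visible of it) and "bbox" ([centre column, centre row, width, height] in pixels, round what is visible of it).
The state is a dict: "time": time; "joint_pos": joint angles; "joint_vel": joint speeds; "joint_efforts": joint torques, N m; "tool_pos": TCP position; "tool_rot": TCP orientation; "contact_force": force on the tool from outside, world axes, zero at the start; "ft_torque": the same for the moment, N m; "gripper_width": opening from 0.0 (shut) to 1.0 (fully open); "grasp_force": force on a finger pad.
Only numpy, scipy, OpenCV 4.12 (cv2) and the standard library are available. Lean on these libraries where they do the work, as an engineer would, in place of code of your own. Each camera call takes 0.05 s, during which the arm holds its last target. There are 200 camera calls.

## Task

The domed dust covers for the miniatures lie upside down about the desk. Slide the carrier's retaining bar fully open, stack every cover upside down in the carrier's round seat, the largest at the bottom and each smaller one cupped fully inside the next larger one that is there, and then slide the bar fully shut over the stack. Leave the little figures where they are.

Things in the scene. Friction and masses are not known exactly. Their poses are not given: they have to be found in the camera images.
- carrier: Fixed wooden board 145 x 215 mm, 10 mm thick, on the right of the desk, turned by up to 0.3 rad. Origin on the desk under the middle of its round seat; z up. A rail along y lies on it, its middle line at x = 66 mm; rail and end stops reach 32 mm above the desk. The board spans x -55 to 90 and y -160 to 55 mm.
- seat (a point): Middle of the floor of the carrier's seat, 10 mm above the desk, axes as the carrier: a round recess 60 mm across inside a raised wooden ring (72 mm across outside, 6 mm high).
- bar_grip (a point): Middle of the black grip on top of the sliding retaining bar: a block 34 (carrier x) by 16 (carrier y) by 30 mm high, top 153 mm above the desk; pinch it from above across its 16 mm. Under it a post stands on a carriage on the rail, and a flat arm 18 mm wide reaches 101 mm towards carrier -x, 114 to 124 mm above the desk. Shut, the arm is over the middle of the seat, 4 mm above a stack of six.
- bar (a joint): Slide of the retaining bar along the rail, m. 0: shut against its end stop, arm over the seat. 0.105: fully open against the other end stop, clear of the seat. Opens towards carrier -y (robot's right), needs about 2 N and stays where it is left. Starts 0 to 35 mm open.
- cover_0: Domed white plastic dust cover lying upside down, mouth up, largest of 6 by size, 68 mm across the rim, 40 high, 60 g. Origin: centre of its flat crown, underneath; z out of the mouth. Outside 42 mm across at z 0, 58 at 9, 62 at 18, 66 at 28. Wall 2.5, inner floor at z 12: a smaller cover nested in it sits there, 12 mm higher, rim 12 mm proud, 2 mm or more of play.
- cover_1: Domed white plastic dust cover lying upside down, mouth up, no. 2 of 6 by size, 61 mm across the rim, 40 high, 54 g. Origin: centre of its flat crown, underneath; z out of the mouth. Outside 37 mm across at z 0, 51 at 9, 55 at 18, 59 at 28. Wall 2.5, inner floor at z 12: a smaller cover nested in it sits there, 12 mm higher, rim 12 mm proud, 2 mm or more of play. May be absent.
- cover_2: Domed white plastic dust cover lying upside down, mouth up, no. 3 of 6 by size, 54 mm across the rim, 40 high, 48 g. Origin: centre of its flat crown, underneath; z out of the mouth. Outside 34 mm across at z 0, 44 at 9, 48 at 18, 52 at 28. Wall 2.5, inner floor at z 12: a smaller cover nested in it sits there, 12 mm higher, rim 12 mm proud, 2 mm or more of play. May be absent.
- cover_3: Domed white plastic dust cover lying upside down, mouth up, no. 4 of 6 by size, 47 mm across the rim, 40 high, 42 g. Origin: centre of its flat crown, underneath; z out of the mouth. Outside 31 mm across at z 0, 37 at 9, 41 at 18, 45 at 28. Wall 2.5, inner floor at z 12: a smaller cover nested in it sits there, 12 mm higher, rim 12 mm proud, 2 mm or more of play. May be absent.
- cover_4: Domed white plastic dust cover lying upside down, mouth up, no. 5 of 6 by size, 40 mm across the rim, 40 high, 36 g. Origin: centre of its flat crown, underneath; z out of the mouth. Outside 26 mm across at z 0, 30 at 9, 34 at 18, 38 at 28. Wall 2.5, inner floor at z 12: a smaller cover nested in it sits there, 12 mm higher, rim 12 mm proud, 2 mm or more of play. May be absent.
- cover_5: Domed white plastic dust cover lying upside down, mouth up, no. 6 of 6 by size, 33 mm across the rim, 40 high, 30 g. Origin: centre of its flat crown, underneath; z out of the mouth. Outside 19 mm across at z 0, 23 at 9, 27 at 18, 31 at 28. Wall 2.5, inner floor at z 12: a smaller cover nested in it sits there, 12 mm higher, rim 12 mm proud, 2 mm or more of play. May be absent.
- figure_0: Small dark grey plastic figure on a round base about 28 mm across, 34 mm high, origin under the base; a bystander, loose, to be left alone.
- figure_1: Small dark grey plastic figure on a round base about 28 mm across, 34 mm high, origin under the base; a bystander, loose, to be left alone.
- figure_2: Small dark grey plastic figure on a round base about 28 mm across, 34 mm high, origin under the base; a bystander, loose, to be left alone.
- figure_3: Small dark grey plastic figure on a round base about 28 mm across, 34 mm high, origin under the base; a bystander, loose, to be left alone.
There are look-alikes about, which are no part of the job. What is shaped like the cover_5 but orange is not meant.

How it is judged:
By the outcome, as a careful person would: the job done as asked, in the order asked, and still so for the second after the job is handed in, with the robot touching nothing.
Of cover_1, cover_2, cover_3, cover_4, cover_5 only 3 to 5 are there at a start; the rules pass over those that are not, and their reading is None.
At some moment in a run one of cover_0, cover_1, cover_2, cover_3 may be knocked a few centimetres aside while the robot is not near it.
It also fails if it takes over 210 s, if anything falls off the work surface, if the arm or the gripper's body presses on something with over 40 N, if the wrist force passes 120 N, or if a joint passes its speed limit or range.

## Working session

There is one attempt and no reset: what is moved stays moved. The work goes in short steps, Python scripts to look and compute and a shell command to move; the robot and the scene stay as the last step left them, time stands still between calls to the robot, and variables do not carry over. Pictures are saved under pics/ and viewed, at most 14 in all, crops included, and the job is handed in when it is done.

```bash
mkdir -p pics; python3 - <<'E'
from plant import state, optics, nets
import cv2,numpy as np
np.set_printoptions(precision=4,suppress=True)
print(state())
for c in("top","side"):
    im=optics.grab_frame(c); cv2.imwrite(f"pics/{c}0.png",im[:,:,::-1])
    i=optics.camera_info(c); print(c,i)
    print(c, -np.array(i["R"]).T@np.array(i["t"]))
E
```

```text
{'time': 0.0, 'joint_pos': array([ 1.095 ,  0.0534,  1.6143, -0.    ,  1.476 , -0.119 ]), 'joint_vel': array([-0.0006, -0.0003,  0.0006, -0.0015,  0.0003,  0.0015]), 'joint_efforts': array([ -0.0005, -39.3681, -37.018 ,  -0.0002,   0.0072,  -0.    ]), 'tool_pos': array([0.218 , 0.5851, 0.23  ]), 'tool_rot': array([-0.0003,  0.1774,  0.9841, -0.001 ]), 'contact_force': array([0.3303, 0.2229, 0.4341]), 'ft_torque': array([-0.0126, -0.0207,  0.0175]), 'grasp_force': 0.0, 'gripper_width': 0.9985551247139839}
top {'fx': 445.2160105987654, 'fy': 445.2160105987654, 'cx': 324.0835995063994, 'cy': 238.4881371175898, 'R': array([[-0.0008, -0.9999,  0.0116],
       [-0.9902, -0.0009, -0.1394],
       [ 0.1394, -0.0116, -0.9902]]), 't': array([0.0697, 0.5078, 1.1428])}
top [0.3436 0.0834 1.2015]
side {'fx': 498.05584863737977, 'fy': 498.05584863737977, 'cx': 317.933377232737, 'cy': 243.35361239210835, 'R': array([[-1.    ,  0.0017,  0.0037],
       [-0.0029,  0.367 , -0.9302],
       [-0.0029, -0.9302, -0.367 ]]), 't': array([0.4948, 0.0715, 1.2076])}
side [0.4986 1.0963 0.5078]
```

View pics/top0.png

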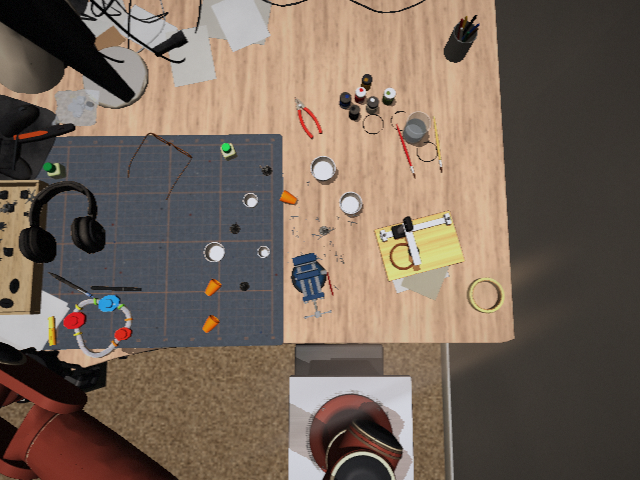

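View pics/side0.png

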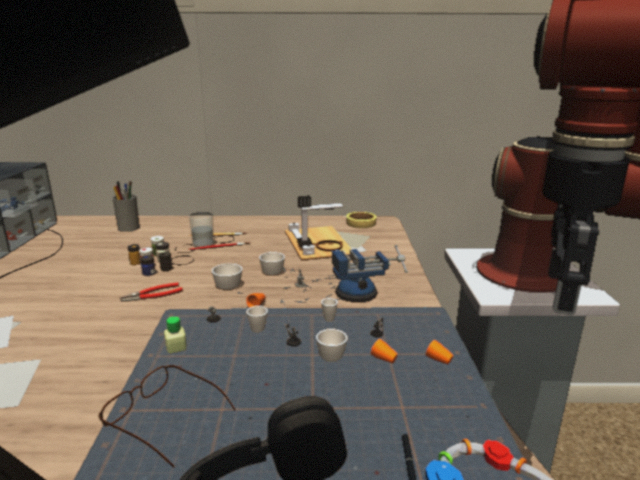

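```bash
cat > h.py <<'E'
from plant import state, optics, nets
import cv2,numpy as np
np.set_printoptions(precision=4,suppress=True)
I={c:optics.camera_info(c) for c in("top","side")}
def w(c,uv,z):
    "pixels -> world points on plane z"
    i=I[c];uv=np.atleast_2d(np.asarray(uv,float));R=np.array(i["R"]);C=-R.T@np.array(i["t"])
    d=np.c_[(uv[:,0]-i["cx"])/i["fx"],(uv[:,1]-i["cy"])/i["fy"],np.ones(len(uv))]@R
    return C+d*((z-C[2])/d[:,2])[:,None]
def p(c,X):
    i=I[c];q=np.atleast_2d(X)@np.array(i["R"]).T+np.array(i["t"])
    return np.c_[q[:,0]/q[:,2]*i["fx"]+i["cx"],q[:,1]/q[:,2]*i["fy"]+i["cy"]]
def cnt(m): return max(cv2.findContours(m.astype(np.uint8),cv2.RETR_EXTERNAL,cv2.CHAIN_APPROX_NONE)[0],key=len)[:,0]
def covers(c="top",name="cover_0",z=.04):
    for o in nets.outline_of(c,name):
        m=o["pixels"]
        if m.sum()<30: continue
        q=w(c,cnt(m),z);(a,b),r=cv2.minEnclosingCircle((q[:,:2]*1000).astype(np.float32))
        A=m.sum()/(I[c]["fx"]/(1.16))**2
        print(round(o["confidence"],2),np.round(o["bbox"],1),"ctr mm %.1f %.1f diam %.1f areadiam %.1f"%(a,b,2*r,2000*np.sqrt(A/np.pi)))
E
python3 - <<'E'
from h import *
im=optics.grab_frame("top"); optics.grab_frame("side")
covers()
for n in("figure_0","carrier","bar_grip","seat"):
    for o in nets.outline_of("top",n):
        b=o["bbox"]; print(n,round(o["confidence"],2),np.round(b,1),o["pixels"].sum(),w("top",b[:2],.02)[0])
        if n=="carrier": print(w("top",cv2.boxPoints(cv2.minAreaRect(cnt(o["pixels"]))),.01)[:,:2])
cv2.imwrite("pics/c1.png",cv2.resize(im[200:290,365:475],None,fx=7,fy=6.5,interpolation=cv2.INTER_CUBIC)[:,:,::-1])
E
```

```text
0.98 [350.9 202.8  23.3  18.3] ctr mm 604.2 0.5 diam 61.3 areadiam 57.3
0.75 [212.2 252.2  16.7  20.5] ctr mm 475.2 355.4 diam 53.3 areadiam 51.1
0.71 [287.3 198.3  15.4  13.3] ctr mm 617.9 164.6 diam 42.5 areadiam 34.5
0.68 [212.3 322.6  16.4  15.9] ctr mm 286.8 361.5 diam 44.4 areadiam 38.4
0.65 [323.9 166.6  23.9  28. ] ctr mm 699.1 72.6 diam 75.4 areadiam 67.4
0.63 [263.9 253.8  14.8  11.3] ctr mm 472.0 229.8 diam 32.1 areadiam 32.2
0.56 [251.  200.4  13.2  20. ] ctr mm 610.0 265.3 diam 39.7 areadiam 38.2
0.51 [214.9 286.5  14.6  12.7] ctr mm 378.8 357.5 diam 44.8 areadiam 38.6
0.18 [406.8 241.3  32.3  47.2] ctr mm 503.8 -162.1 diam 127.1 areadiam 69.3
figure_0 0.45 [245.1 283.6  10.8   9.6] 65 [0.3896 0.278  0.02  ]
figure_0 0.41 [237.1 229.   11.    9.2] 95 [0.5355 0.3029 0.02  ]
carrier 0.63 [419.1 244.7  88.8  70.4] 4313 [ 0.4934 -0.1852  0.02  ]
[[ 0.544  -0.0606]
 [ 0.6048 -0.2732]
 [ 0.4508 -0.3099]
 [ 0.3923 -0.1006]]
bar_grip 0.97 [406.  242.5  32.7  50. ] 611 [ 0.4993 -0.1502  0.02  ]
bar_grip 0.36 [263.9 253.6  13.8  12.9] 115 [0.4692 0.2299 0.02  ]
seat 0.67 [421.6 247.6  95.2  68.8] 4216 [ 0.4855 -0.1917  0.02  ]
```

View pics/c1.png

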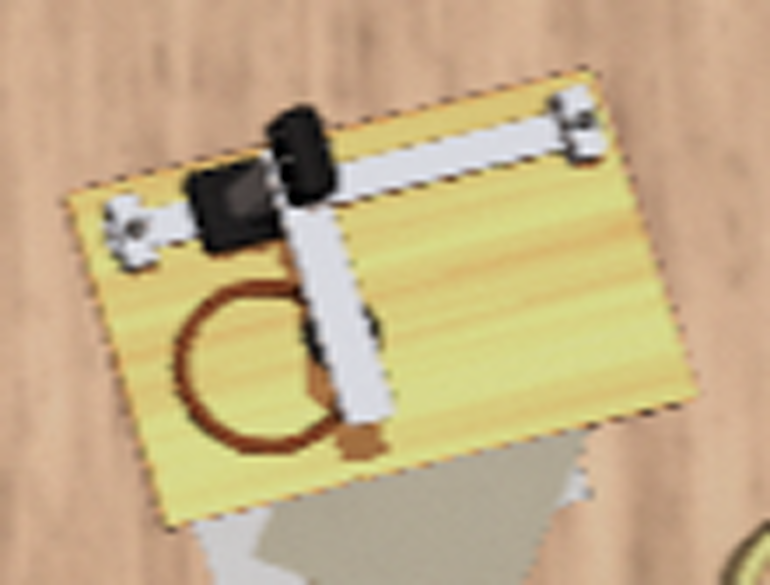

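```bash
cat >> h.py <<'E'
def tool():
    from scipy.spatial.transform import Rotation as Ro
    s=state();q=s["tool_rot"];return np.array(s["tool_pos"]),Ro.from_quat([q[1],q[2],q[3],q[0]])
def go(X,yaw=None):
    "fractions of full scale, tool axes, to world X, plus tilt/yaw fix"
    from scipy.spatial.transform import Rotation as Ro
    P,T=tool();print("at",P,"d",T.inv().apply(np.array(X)-P)/.8,end=" ")
    if yaw is not None:
        G=Ro.from_matrix(np.array([[np.sin(yaw),np.cos(yaw),0],[-np.cos(yaw),np.sin(yaw),0],[0,0,-1]]).T@np.eye(3)) if 0 else Ro.from_matrix(np.c_[[np.sin(yaw)*-1,np.cos(yaw),0],[np.cos(yaw),np.sin(yaw),0],[0,0,-1]])
        print("r",(T.inv()*G).as_rotvec()/1.5,end="")
    print()
E
cat > fit.py <<'E'
from h import *
cr=np.array([[65,195],[597,68],[698,395],[168,528.]]);px=np.c_[(cr[:,0]+.5)/7-.5+365,(cr[:,1]+.5)/6.5-.5+200]
Q=w("top",px,.01)[:,:2];L=np.array([[90,55],[90,-160],[-55,-160],[-55,55]])/1000
A=L-L.mean(0);B=Q-Q.mean(0);th=np.arctan2((A[:,0]*B[:,1]-A[:,1]*B[:,0]).sum(),(A*B).sum())
R2=np.array([[np.cos(th),-np.sin(th)],[np.sin(th),np.cos(th)]]);t=Q.mean(0)-R2@L.mean(0)
print("theta",th,"seat",t,"resid",Q-(L@R2.T+t))
rc=np.array([[268,367],[302,150.]]);rp=np.c_[(rc[:,0]+.5)/7-.5+365,(rc[:,1]+.5)/6.5-.5+200]
print("ring",(w("top",rp[:1],.016)[0,:2]-t)@R2,"grip",(w("top",rp[1:],.140)[0,:2]-t)@R2)
im=optics.grab_frame("top")
g=im.astype(int);wh=((g.min(2)>120)&(g.max(2)-g.min(2)<40)).astype(np.uint8)
for u,v in((323,169),(350,204),(250,200),(214,252),(263,252)):
    m=np.zeros_like(wh);m[v-20:v+20,u-20:u+20]=wh[v-20:v+20,u-20:u+20];n,l=cv2.connectedComponents(m)
    k=np.bincount(l.ravel())[1:].argmax()+1;c=cnt(l==k);q=w("top",cv2.convexHull(c.astype(np.int32))[:,0],.04)[:,:2]
    (a,b),r=cv2.minEnclosingCircle((q*1000).astype(np.float32));print((u,v),"%.1f %.1f d %.1f"%(a,b,2*r+2.6), "area d %.1f"%(2000*np.sqrt(cv2.contourArea((q*1e3).astype(np.float32))/1e6/np.pi)+2.6))
cv2.imwrite("pics/c2.png",cv2.resize(im[150:270,195:375],None,fx=4.4,fy=4.4,interpolation=cv2.INTER_CUBIC)[:,:,::-1])
X=np.array([*t,0])+0
E
python3 fit.py
```

```text
theta 0.25518135445068646 seat [ 0.4638 -0.1415] resid [[-0.001  -0.0001]
 [-0.0009 -0.0012]
 [ 0.0013  0.0019]
 [ 0.0007 -0.0006]]
ring [-0.0005  0.0001] grip [ 0.0685 -0.008 ]
(323, 169) 700.4 74.0 d 71.7 area d 69.3
(350, 204) 605.3 -0.2 d 65.2 area d 62.6
(250, 200) 611.7 267.9 d 44.0 area d 41.2
(214, 252) 472.1 358.3 d 58.5 area d 55.3
(263, 252) 472.6 229.9 d 36.4 area d 32.8
```

View pics/c2.png

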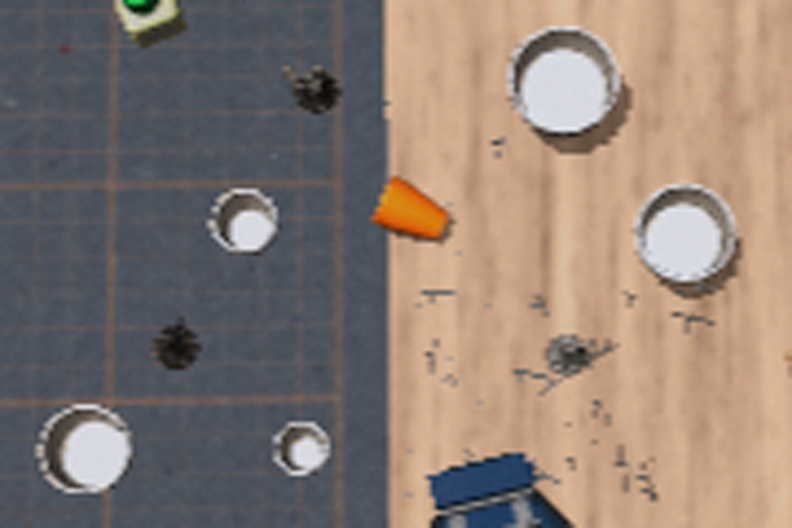

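```bash
python3 - <<'E'
from h import *
go([.5297,-.1326,.23],1.826)
for u in((323.0,168.5),(350.8,203.3),(214.1,251.9),(250.1,199.9),(263.4,251.6)): print(w("top",u,.04)[0])
E
```

```text
at [0.2183 0.5856 0.2312] d [-0.6783 -0.7053  0.0016] r [-0.0001 -0.     -0.408 ]
[0.6976 0.0726 0.04  ]
[ 0.602  -0.0015  0.04  ]
[0.4715 0.3576 0.04  ]
[0.6107 0.2667 0.04  ]
[0.4723 0.2288 0.04  ]
```

```bash
python3 -m inch '[{"dx":-0.678,"dy":-0.705,"rz":-0.408},{"dx":-0.678,"dy":-0.705,"rz":-0.408},{"dx":-0.678,"dy":-0.705,"rz":-0.408},{"dx":-0.678,"dy":-0.705,"rz":-0.408},{"dx":-0.678,"dy":-0.705,"rz":-0.408}]' 1
python3 -c "
from h import *
go([.5297,-.1326,.23],1.826)"
```

```text
at [0.2183 0.5856 0.2312] d [-0.6783 -0.7053  0.0016] r [-0.0001 -0.     -0.408 ]validation failed for argument at $[0]...
```

```bash
python3 -m inch '[{"dx":-0.678,"dy":-0.705,"dz":0,"rx":0,"ry":0,"rz":-0.408},{"dx":-0.678,"dy":-0.705,"dz":0,"rx":0,"ry":0,"rz":-0.408},{"dx":-0.678,"dy":-0.705,"dz":0,"rx":0,"ry":0,"rz":-0.408},{"dx":-0.678,"dy":-0.705,"dz":0,"rx":0,"ry":0,"rz":-0.408},{"dx":-0.678,"dy":-0.705,"dz":0,"rx":0,"ry":0,"rz":-0.408}]' 1
python3 -c "
from h import *
go([.5297,-.1326,.23],1.826)"
```

```text
time: 1.0
tool_pos: [0.3155, 0.3614, 0.2316]
tool_rot: [0.0, -0.129, 0.992, 0.0]
contact_force: [1.1, 0.1, 0.1]
gripper_width: 1.0
grasp_force: 0.0
at [0.3155 0.3614 0.2316] d [-0.1004 -0.6656  0.002 ] r [0.0002 0.0005 0.0028]
```

```bash
M='python3 -m inch'
python3 -m inch '[{"dx":-0.046,"dy":-0.305,"dz":0,"rx":0,"ry":0,"rz":0},{"dx":-0.046,"dy":-0.305,"dz":0,"rx":0,"ry":0,"rz":0},{"dx":-0.046,"dy":-0.305,"dz":0,"rx":0,"ry":0,"rz":0},{"dx":-0.046,"dy":-0.305,"dz":0,"rx":0,"ry":0,"rz":0},{"dx":-0.046,"dy":-0.305,"dz":0,"rx":0,"ry":0,"rz":0}]' 1 >/dev/null
python3 -m inch '[{"dx":-0.046,"dy":-0.305,"dz":0,"rx":0,"ry":0,"rz":0},{"dx":-0.046,"dy":-0.305,"dz":0,"rx":0,"ry":0,"rz":0},{"dx":-0.046,"dy":-0.305,"dz":0,"rx":0,"ry":0,"rz":0},{"dx":-0.046,"dy":-0.305,"dz":0,"rx":0,"ry":0,"rz":0},{"dx":-0.046,"dy":-0.305,"dz":0,"rx":0,"ry":0,"rz":0}]' 1 >/dev/null
python3 -m inch '[{"dx":-0.008,"dy":-0.056,"dz":0,"rx":0,"ry":0,"rz":0},{"dx":-0.008,"dy":-0.056,"dz":0,"rx":0,"ry":0,"rz":0},{"dx":-0.008,"dy":-0.056,"dz":0,"rx":0,"ry":0,"rz":0}]' 1 
python3 -c "
from h import *
go([.5297,-.1326,.129],1.826)
im=optics.grab_frame('side');cv2.imwrite('pics/s1.png',cv2.resize(im[180:290,250:390],None,fx=5,fy=5)[:,:,::-1])"
```

```text
time: 2.3
tool_pos: [0.5271, -0.1333, 0.2312]
tool_rot: [-0.0, -0.126, 0.992, 0.0]
contact_force: [0.3, -0.1, -0.4]
gripper_width: 1.0
grasp_force: 0.0
at [ 0.5271 -0.1333  0.2312] d [-0.0034 -0.0001  0.1277] r [ 0.0005 -0.0003 -0.0012]
```

View pics/s1.png

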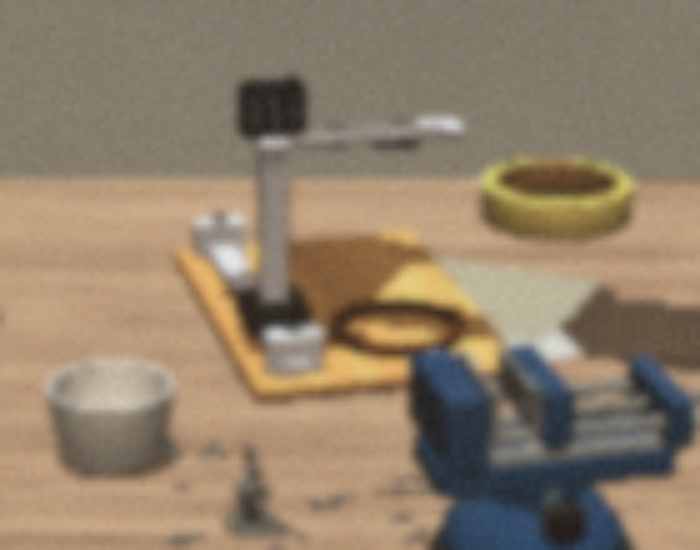

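```bash
python3 -c "
from h import *
print(p('side',[.5297,-.1326,.138]),p('top',[.5297,-.1326,.138]))"
python3 -m inch '[{"dx":-0.003,"dy":0,"dz":0.06,"rx":0,"ry":0,"rz":0},{"dx":-0.003,"dy":0,"dz":0.1,"rx":0,"ry":0,"rz":0},{"dx":-0.003,"dy":0,"dz":0.127,"rx":0,"ry":0,"rz":0},{"dx":-0.003,"dy":0,"dz":0.127,"rx":0,"ry":0,"rz":0}]' 1
python3 -m inch '[{"dx":0,"dy":0,"dz":0,"rx":0,"ry":0,"rz":0},{"dx":0,"dy":0,"dz":0,"rx":0,"ry":0,"rz":0},{"dx":0,"dy":0,"dz":0,"rx":0,"ry":0,"rz":0},{"dx":0,"dy":0,"dz":0,"rx":0,"ry":0,"rz":0},{"dx":0,"dy":0,"dz":0,"rx":0,"ry":0,"rz":0}]' -1
```

```text
[[304.4655 201.6485]] [[407.8728 223.7407]]
time: 2.75
tool_pos: [0.5265, -0.1293, 0.1258]
tool_rot: [-0.003, -0.128, 0.992, 0.002]
contact_force: [-1.0, 1.0, -0.9]
gripper_width: 1.0
grasp_force: 0.0
time: 3.25
tool_pos: [0.53, -0.1322, 0.1312]
tool_rot: [0.001, -0.127, 0.992, -0.001]
contact_force: [-0.7, -0.2, -3.2]
gripper_width: 0.177
grasp_force: 59.3
```

```bash
python3 -m inch '[{"dx":0,"dy":-0.03,"dz":0,"rx":0,"ry":0,"rz":0},{"dx":0,"dy":-0.06,"dz":0,"rx":0,"ry":0,"rz":0},{"dx":0,"dy":-0.085,"dz":0,"rx":0,"ry":0,"rz":0},{"dx":0,"dy":-0.105,"dz":0,"rx":0,"ry":0,"rz":0},{"dx":0,"dy":-0.115,"dz":0,"rx":0,"ry":0,"rz":0}]' -1
python3 -m inch '[{"dx":0,"dy":-0.005,"dz":0,"rx":0,"ry":0,"rz":0},{"dx":0,"dy":-0.005,"dz":0,"rx":0,"ry":0,"rz":0}]' -1
python3 -m inch '[{"dx":0,"dy":-0.004,"dz":0,"rx":0,"ry":0,"rz":0},{"dx":0,"dy":-0.004,"dz":0,"rx":0,"ry":0,"rz":0}]' -1
python3 -m inch '[{"dx":0,"dy":-0.004,"dz":0,"rx":0,"ry":0,"rz":0},{"dx":0,"dy":-0.004,"dz":0,"rx":0,"ry":0,"rz":0}]' -1
```

```text
time: 3.75
tool_pos: [0.5536, -0.2223, 0.1312]
tool_rot: [0.001, -0.127, 0.992, -0.0]
contact_force: [-0.7, 2.0, 5.3]
gripper_width: 0.174
grasp_force: 61.1
time: 3.95
tool_pos: [0.5546, -0.2263, 0.1312]
tool_rot: [0.001, -0.127, 0.992, -0.001]
contact_force: [0.5, -2.0, 4.6]
gripper_width: 0.173
grasp_force: 60.9
time: 4.15
tool_pos: [0.5549, -0.2276, 0.1312]
tool_rot: [0.0, -0.127, 0.992, 0.0]
contact_force: [-1.5, 3.6, 7.7]
gripper_width: 0.17
grasp_force: 61.3
time: 4.35
tool_pos: [0.5549, -0.2277, 0.1312]
tool_rot: [-0.001, -0.127, 0.992, 0.004]
contact_force: [-6.7, 14.5, 12.5]
gripper_width: 0.169
grasp_force: 62.0
```

```bash
python3 -m inch '[{"dx":0,"dy":0.004,"dz":0,"rx":0,"ry":0,"rz":0},{"dx":0,"dy":0.004,"dz":0,"rx":0,"ry":0,"rz":0},{"dx":0,"dy":0.004,"dz":0,"rx":0,"ry":0,"rz":0},{"dx":0,"dy":0.004,"dz":0,"rx":0,"ry":0,"rz":0}]' 1
python3 -m inch '[{"dx":0,"dy":0,"dz":-0.06,"rx":0,"ry":0,"rz":0},{"dx":0,"dy":0,"dz":-0.12,"rx":0,"ry":0,"rz":0},{"dx":0,"dy":0,"dz":-0.12,"rx":0,"ry":0,"rz":0}]' 1
python3 -c "
from h import *
go([.699,.073,.12],1.826)
optics.grab_frame('top');covers()"
```

```text
time: 4.75
tool_pos: [0.5543, -0.2281, 0.1294]
tool_rot: [-0.0, -0.127, 0.992, 0.0]
contact_force: [-0.1, -0.2, -0.6]
gripper_width: 0.847
grasp_force: 0.0
time: 5.05
tool_pos: [0.5581, -0.2302, 0.2351]
tool_rot: [0.006, -0.127, 0.992, -0.005]
contact_force: [0.6, -0.5, 1.5]
gripper_width: 1.001
grasp_force: 0.0
at [ 0.5581 -0.2302  0.2351] d [-0.2644  0.3238  0.1433] r [-0.007   0.0071 -0.0002]
0.83 [324.4 167.9  26.4  26.7] ctr mm 698.8 72.1 diam 70.1 areadiam 66.3
0.71 [215.1 253.6  23.2  22.9] ctr mm 471.2 356.6 diam 55.3 areadiam 54.4
0.64 [215.6 288.4  15.3  11.3] ctr mm 378.7 357.6 diam 45.1 areadiam 38.6
0.63 [212.5 322.4  19.   14.5] ctr mm 285.8 361.2 diam 46.3 areadiam 40.0
0.61 [350.6 204.8  21.1  16. ] ctr mm 604.1 -0.5 diam 62.1 areadiam 58.9
0.48 [265.  250.5  18.   11.7] ctr mm 473.8 228.5 diam 29.3 areadiam 29.7
0.42 [288.2 197.3  15.3  15.2] ctr mm 617.2 163.9 diam 36.8 areadiam 29.4
```

```bash
python3 -m inch '[{"dx":-0.18,"dy":0.22,"dz":0.03,"rx":0,"ry":0,"rz":0},{"dx":-0.18,"dy":0.22,"dz":0.03,"rx":0,"ry":0,"rz":0},{"dx":-0.18,"dy":0.22,"dz":0.03,"rx":0,"ry":0,"rz":0},{"dx":-0.18,"dy":0.22,"dz":0.03,"rx":0,"ry":0,"rz":0},{"dx":-0.18,"dy":0.22,"dz":0.03,"rx":0,"ry":0,"rz":0}]' 1 >/dev/null
python3 -m inch '[{"dx":-0.086,"dy":0.103,"dz":0.105,"rx":0,"ry":0,"rz":0},{"dx":-0.086,"dy":0.103,"dz":0.105,"rx":0,"ry":0,"rz":0},{"dx":-0.086,"dy":0.103,"dz":0.105,"rx":0,"ry":0,"rz":0},{"dx":-0.086,"dy":0.103,"dz":0.105,"rx":0,"ry":0,"rz":0},{"dx":-0.086,"dy":0.103,"dz":0.105,"rx":0,"ry":0,"rz":0}]' 1
python3 -c "
from h import *
go([.6988,.0728,.017],1.826)"
```

```text
time: 6.15
tool_pos: [0.6936, 0.076, 0.115]
tool_rot: [-0.002, -0.128, 0.992, 0.0]
contact_force: [-0.2, -0.1, 0.5]
gripper_width: 0.999
grasp_force: 0.0
at [0.6936 0.076  0.115 ] d [-0.0058 -0.0056  0.1225] r [ 0.0004 -0.0031  0.0006]
```

```bash
python3 -m inch '[{"dx":-0.006,"dy":-0.0055,"dz":0.03,"rx":0,"ry":0,"rz":0},{"dx":-0.006,"dy":-0.0055,"dz":0.08,"rx":0,"ry":0,"rz":0},{"dx":-0.006,"dy":-0.0055,"dz":0.1225,"rx":0,"ry":0,"rz":0},{"dx":-0.006,"dy":-0.0055,"dz":0.1225,"rx":0,"ry":0,"rz":0},{"dx":-0.006,"dy":-0.0055,"dz":0.1225,"rx":0,"ry":0,"rz":0}]' 1
python3 -m inch '[{"dx":0,"dy":0,"dz":0,"rx":0,"ry":0,"rz":0},{"dx":0,"dy":0,"dz":0,"rx":0,"ry":0,"rz":0},{"dx":0,"dy":0,"dz":0,"rx":0,"ry":0,"rz":0},{"dx":0,"dy":0,"dz":0,"rx":0,"ry":0,"rz":0}]' -1
python3 -c "
from h import *
im=optics.grab_frame('side');cv2.imwrite('pics/s2.png',cv2.resize(im[180:320,150:330],None,fx=4,fy=4)[:,:,::-1])
go([.4638,-.1415,.15],1.826)"
```

```text
time: 6.65
tool_pos: [0.7009, 0.0717, 0.0206]
tool_rot: [0.0, -0.127, 0.992, -0.0]
contact_force: [0.9, 0.3, 0.3]
gripper_width: 1.0
grasp_force: 0.0
time: 7.05
tool_pos: [0.7041, 0.0726, 0.0249]
tool_rot: [0.004, -0.127, 0.992, -0.001]
contact_force: [-1.0, 0.0, 7.6]
gripper_width: 0.761
grasp_force: 66.6
at [0.7041 0.0726 0.025 ] d [ 0.3571 -0.1835 -0.1585] r [-0.0016  0.0048  0.    ]
```

View pics/s2.png

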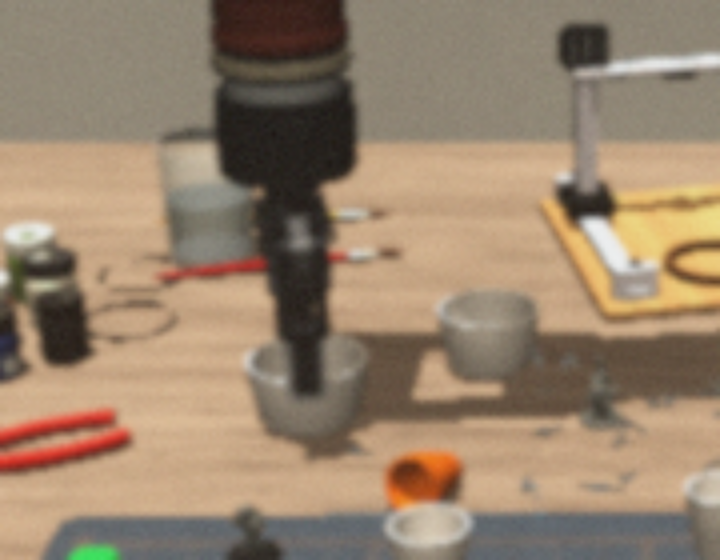

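```bash
python3 -c "
from h import *
print(p('side',[[.6988,.0728,.04],[.7041,.0726,.04]]))"
python3 -m inch '[{"dx":0,"dy":0,"dz":-0.06,"rx":0,"ry":0,"rz":0},{"dx":0,"dy":0,"dz":-0.12,"rx":0,"ry":0,"rz":0},{"dx":0,"dy":0,"dz":-0.18,"rx":0,"ry":0,"rz":0},{"dx":0,"dy":0,"dz":-0.2,"rx":0,"ry":0,"rz":0},{"dx":0,"dy":0,"dz":-0.2,"rx":0,"ry":0,"rz":0}]' -1
python3 -c "
from h import *
im=optics.grab_frame('side')
for o in nets.outline_of('side','cover_0'): print(o['confidence'],o['bbox'])
go([.4638,-.1415,.18],1.826)"
```

```text
[[227.6046 269.5064]
 [225.2683 269.4631]]
time: 7.6
tool_pos: [0.7036, 0.0729, 0.1862]
tool_rot: [0.005, -0.127, 0.992, -0.001]
contact_force: [0.4, 0.3, -1.5]
gripper_width: 0.761
grasp_force: 66.9
0.97 [256.3, 319.7, 22.2, 26.4]
0.89 [438.8, 352.0, 30.0, 25.8]
0.85 [271.5, 264.2, 26.7, 23.6]
0.82 [328.9, 345.0, 29.1, 35.8]
0.8 [329.0, 309.0, 15.7, 25.3]
0.71 [384.4, 353.3, 27.2, 22.6]
0.69 [316.9, 220.9, 65.8, 76.1]
0.61 [221.3, 207.9, 35.7, 26.7]
0.47 [257.4, 300.2, 17.2, 13.9]
at [0.7003 0.0729 0.1789] d [ 0.3537 -0.1847 -0.001 ] r [ 0.0002 -0.0006  0.    ]
```

```bash
python3 -c "
from h import *
print(p('side',[[.7003,.0729,.154+.02],[.695,.073,.174],[.7003,.0729,.154],[.7003,.0729,.194]]))
im=optics.grab_frame('side');optics.grab_frame('top');covers()
o=nets.outline_of('side','cover_0');print([np.round(k['bbox'],1) for k in o if abs(k['bbox'][0]-222)<10])
cv2.imwrite('pics/s3.png',cv2.resize(im[150:240,170:280],None,fx=6,fy=6)[:,:,::-1])"
```

```text
[[222.9973 212.9101]
 [225.4488 212.9319]
 [223.6073 221.6867]
 [222.379  204.0126]]
0.64 [251.1 201.1  16.9  13.8] ctr mm 609.8 265.8 diam 41.7 areadiam 39.0
0.58 [210.1 323.1  19.9  16.3] ctr mm 286.1 360.7 diam 45.6 areadiam 39.3
0.53 [213.6 252.7  20.1  22. ] ctr mm 471.1 356.2 diam 56.1 areadiam 54.5
0.53 [287.7 198.1  12.8  13.1] ctr mm 617.7 166.9 diam 38.0 areadiam 32.1
0.44 [216.2 285.5  15.5  17.6] ctr mm 380.5 358.6 diam 45.7 areadiam 39.6
0.26 [267.7 170.7   9.   15.7] ctr mm 692.6 223.4 diam 24.3 areadiam 23.1
[array([223.8, 212. ,  36. ,  26.2])]
```

View pics/s3.png

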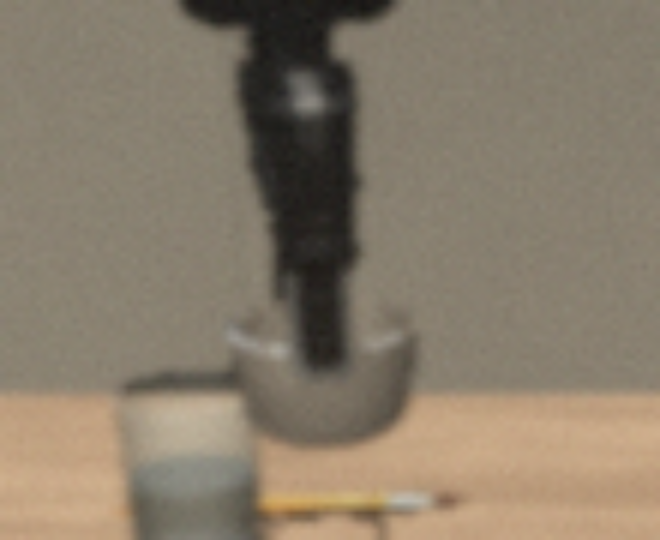

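```bash
python3 -m inch '[{"dx":0.24,"dy":-0.126,"dz":0,"rx":0,"ry":0,"rz":0},{"dx":0.24,"dy":-0.126,"dz":0,"rx":0,"ry":0,"rz":0},{"dx":0.24,"dy":-0.126,"dz":0,"rx":0,"ry":0,"rz":0},{"dx":0.24,"dy":-0.126,"dz":0,"rx":0,"ry":0,"rz":0},{"dx":0.24,"dy":-0.126,"dz":0,"rx":0,"ry":0,"rz":0}]' -1 >/dev/null
python3 -m inch '[{"dx":0.113,"dy":-0.06,"dz":0.09,"rx":0,"ry":0,"rz":0},{"dx":0.113,"dy":-0.06,"dz":0.09,"rx":0,"ry":0,"rz":0},{"dx":0.113,"dy":-0.06,"dz":0.09,"rx":0,"ry":0,"rz":0},{"dx":0.113,"dy":-0.06,"dz":0.09,"rx":0,"ry":0,"rz":0},{"dx":0.113,"dy":-0.06,"dz":0.09,"rx":0,"ry":0,"rz":0}]' -1
python3 -m inch '[{"dx":0,"dy":0,"dz":0,"rx":0,"ry":0,"rz":0},{"dx":0,"dy":0,"dz":0,"rx":0,"ry":0,"rz":0}]' -1
python3 -c "
from h import *
go([.4645,-.142,.036],1.826)"
```

```text
time: 8.9
tool_pos: [0.4653, -0.1421, 0.1074]
tool_rot: [-0.0, -0.127, 0.992, 0.001]
contact_force: [0.5, 0.5, 0.3]
gripper_width: 0.761
grasp_force: 66.9
time: 9.1
tool_pos: [0.4667, -0.1421, 0.1091]
tool_rot: [0.001, -0.128, 0.992, -0.0]
contact_force: [0.1, -0.1, -0.1]
gripper_width: 0.767
grasp_force: 66.9
at [ 0.4667 -0.1421  0.1091] d [0.0028 0.0009 0.0913] r [-0.0008  0.0012  0.001 ]
```

```bash
python3 -m inch '[{"dx":0.002,"dy":0.001,"dz":0.04,"rx":0,"ry":0,"rz":0},{"dx":0.002,"dy":0.001,"dz":0.07,"rx":0,"ry":0,"rz":0},{"dx":0.002,"dy":0.001,"dz":0.088,"rx":0,"ry":0,"rz":0},{"dx":0.002,"dy":0.001,"dz":0.091,"rx":0,"ry":0,"rz":0},{"dx":0.002,"dy":0.001,"dz":0.091,"rx":0,"ry":0,"rz":0}]' -1
python3 -m inch '[{"dx":0,"dy":0,"dz":0,"rx":0,"ry":0,"rz":0},{"dx":0,"dy":0,"dz":0,"rx":0,"ry":0,"rz":0}]' -1
```

```text
time: 9.6
tool_pos: [0.4642, -0.1419, 0.0355]
tool_rot: [0.0, -0.128, 0.992, -0.0]
contact_force: [-0.3, -0.3, -0.6]
gripper_width: 0.768
grasp_force: 67.0
time: 9.8
tool_pos: [0.4641, -0.1423, 0.0358]
tool_rot: [0.001, -0.127, 0.992, -0.0]
contact_force: [0.3, 0.3, 0.2]
gripper_width: 0.763
grasp_force: 67.0
```

```bash
python3 -m inch '[{"dx":0,"dy":0,"dz":0,"rx":0,"ry":0,"rz":0},{"dx":0,"dy":0,"dz":0,"rx":0,"ry":0,"rz":0},{"dx":0,"dy":0,"dz":0,"rx":0,"ry":0,"rz":0},{"dx":0,"dy":0,"dz":0,"rx":0,"ry":0,"rz":0}]' 1
python3 -m inch '[{"dx":0,"dy":0,"dz":-0.05,"rx":0,"ry":0,"rz":0},{"dx":0,"dy":0,"dz":-0.11,"rx":0,"ry":0,"rz":0},{"dx":-0.06,"dy":0.06,"dz":-0.16,"rx":0,"ry":0,"rz":0},{"dx":-0.1,"dy":0.1,"dz":-0.16,"rx":0,"ry":0,"rz":0},{"dx":-0.15,"dy":0.12,"dz":-0.16,"rx":0,"ry":0,"rz":0}]' 1
python3 -m inch '[{"dx":-0.05,"dy":0.01,"dz":0,"rx":0,"ry":0,"rz":0},{"dx":-0.05,"dy":0.01,"dz":0,"rx":0,"ry":0,"rz":0},{"dx":-0.05,"dy":0.01,"dz":0,"rx":0,"ry":0,"rz":0}]' 1
python3 -c "
from h import *
im=optics.grab_frame('side');
cv2.imwrite('pics/s4.png',cv2.resize(im[180:320,210:390],None,fx=4,fy=4)[:,:,::-1])
optics.grab_frame('top');covers()
go([.604,-.0005,.08],1.826)"
```

```text
time: 10.2
tool_pos: [0.4635, -0.1421, 0.0351]
tool_rot: [0.0, -0.127, 0.992, -0.0]
contact_force: [1.0, -0.0, 0.7]
gripper_width: 0.999
grasp_force: 0.0
time: 10.7
tool_pos: [0.5473, -0.0267, 0.165]
tool_rot: [0.002, -0.127, 0.992, -0.001]
contact_force: [0.4, -1.0, 0.4]
gripper_width: 1.003
grasp_force: 0.0
time: 11.0
tool_pos: [0.5826, -0.0097, 0.1615]
tool_rot: [-0.001, -0.128, 0.992, 0.0]
contact_force: [-0.4, 0.6, 0.2]
gripper_width: 0.999
grasp_force: 0.0
0.83 [406.9 254.9  31.1  22.9] ctr mm 463.6 -144.1 diam 71.1 areadiam 68.2
0.77 [214.  251.4  20.4  21.1] ctr mm 473.6 355.5 diam 57.5 areadiam 54.7
0.73 [211.9 323.6  13.9   9.4] ctr mm 287.3 361.9 diam 40.8 areadiam 34.7
0.69 [442.6 233.   34.5  50.4] ctr mm 528.5 -260.4 diam 134.0 areadiam 76.1
0.67 [352.9 207.3  19.5   4.4] ctr mm 594.6 -6.0 diam 46.7 areadiam 32.1
0.67 [265.5 251.8  12.7  14.3] ctr mm 471.7 229.0 diam 35.6 areadiam 34.2
0.61 [287.9 199.7  19.2  14.3] ctr mm 616.5 165.6 diam 43.6 areadiam 35.9
0.59 [249.4 199.4  12.8  15.9] ctr mm 611.4 265.9 diam 42.6 areadiam 40.3
0.46 [214.6 286.9  13.2  14.4] ctr mm 380.2 358.3 diam 42.6 areadiam 38.1
at [ 0.5817 -0.0108  0.1619] d [-0.0303  0.0054  0.1024] r [ 0.     -0.0004 -0.0007]
```

View pics/s4.png

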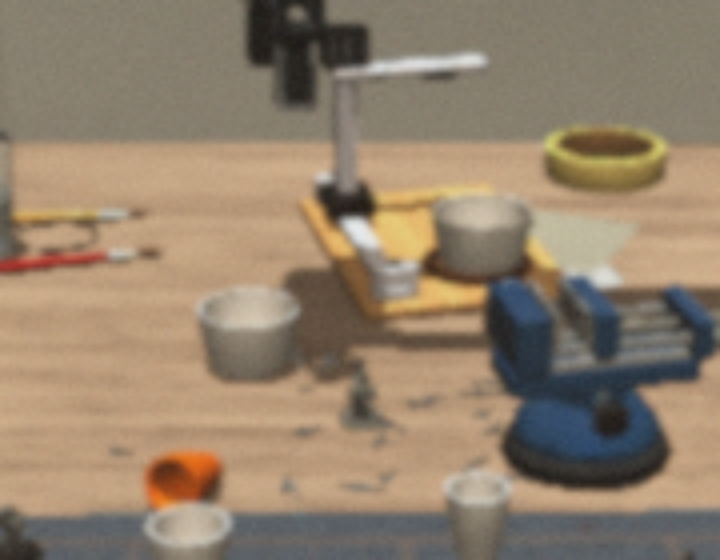

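```bash
python3 -m inch '[{"dx":-0.03,"dy":0.005,"dz":0.05,"rx":0,"ry":0,"rz":0},{"dx":-0.03,"dy":0.005,"dz":0.1,"rx":0,"ry":0,"rz":0},{"dx":-0.03,"dy":0.005,"dz":0.15,"rx":0,"ry":0,"rz":0},{"dx":-0.03,"dy":0.005,"dz":0.175,"rx":0,"ry":0,"rz":0},{"dx":-0.03,"dy":0.005,"dz":0.175,"rx":0,"ry":0,"rz":0}]' 1
python3 -m inch '[{"dx":0,"dy":0,"dz":0,"rx":0,"ry":0,"rz":0},{"dx":0,"dy":0,"dz":0,"rx":0,"ry":0,"rz":0},{"dx":0,"dy":0,"dz":0,"rx":0,"ry":0,"rz":0}]' 1
python3 -m inch '[{"dx":0,"dy":0,"dz":0,"rx":0,"ry":0,"rz":0},{"dx":0,"dy":0,"dz":0,"rx":0,"ry":0,"rz":0},{"dx":0,"dy":0,"dz":0,"rx":0,"ry":0,"rz":0},{"dx":0,"dy":0,"dz":0,"rx":0,"ry":0,"rz":0}]' -1
python3 -m inch '[{"dx":0,"dy":0,"dz":0,"rx":0,"ry":0,"rz":0},{"dx":0,"dy":0,"dz":0,"rx":0,"ry":0,"rz":0}]' -1
```

```text
time: 11.65
tool_pos: [0.6007, -0.0007, 0.0181]
tool_rot: [-0.004, -0.127, 0.992, 0.001]
contact_force: [0.1, -0.1, -0.1]
gripper_width: 1.001
grasp_force: 0.0
time: 11.95
tool_pos: [0.6064, -0.0006, 0.0247]
tool_rot: [0.002, -0.127, 0.992, -0.001]
contact_force: [-0.9, -1.4, 0.1]
gripper_width: 1.005
grasp_force: 0.0
time: 12.35
tool_pos: [0.6062, -0.0003, 0.0243]
tool_rot: [0.001, -0.127, 0.992, -0.0]
contact_force: [-0.2, -0.3, 7.2]
gripper_width: 0.683
grasp_force: 64.4
time: 12.55
tool_pos: [0.6062, -0.0003, 0.0243]
tool_rot: [0.001, -0.127, 0.992, -0.0]
contact_force: [-1.9, 0.5, 7.1]
gripper_width: 0.686
grasp_force: 64.4
```

```bash
python3 -m inch '[{"dx":0,"dy":0,"dz":-0.06,"rx":0,"ry":0,"rz":0},{"dx":0,"dy":0,"dz":-0.12,"rx":0,"ry":0,"rz":0},{"dx":0.03,"dy":-0.02,"dz":-0.16,"rx":0,"ry":0,"rz":0},{"dx":0.08,"dy":-0.047,"dz":-0.16,"rx":0,"ry":0,"rz":0},{"dx":0.13,"dy":-0.077,"dz":-0.16,"rx":0,"ry":0,"rz":0}]' -1
python3 -m inch '[{"dx":0.05,"dy":-0.03,"dz":0,"rx":0,"ry":0,"rz":0},{"dx":0.085,"dy":-0.05,"dz":0,"rx":0,"ry":0,"rz":0},{"dx":0.085,"dy":-0.05,"dz":0.03,"rx":0,"ry":0,"rz":0},{"dx":0.085,"dy":-0.05,"dz":0.04,"rx":0,"ry":0,"rz":0},{"dx":0.085,"dy":-0.05,"dz":0.04,"rx":0,"ry":0,"rz":0}]' -1
python3 -m inch '[{"dx":0,"dy":0,"dz":0,"rx":0,"ry":0,"rz":0},{"dx":0,"dy":0,"dz":0,"rx":0,"ry":0,"rz":0}]' -1
python3 -c "
from h import *
go([.4655,-.142,.048],1.826)"
```

```text
time: 13.05
tool_pos: [0.5199, -0.0867, 0.1524]
tool_rot: [0.002, -0.128, 0.992, -0.001]
contact_force: [-0.3, -0.8, -0.2]
gripper_width: 0.687
grasp_force: 64.7
time: 13.55
tool_pos: [0.4628, -0.1412, 0.1164]
tool_rot: [-0.002, -0.127, 0.992, 0.001]
contact_force: [-0.0, -0.8, -0.6]
gripper_width: 0.682
grasp_force: 64.7
time: 13.75
tool_pos: [0.4649, -0.1417, 0.119]
tool_rot: [0.001, -0.128, 0.992, -0.0]
contact_force: [-1.1, -0.5, -1.2]
gripper_width: 0.684
grasp_force: 64.7
at [ 0.4649 -0.1417  0.119 ] d [-0.0006 -0.0004  0.0888] r [-0.0006  0.0007  0.0008]
```

```bash
python3 -m inch '[{"dx":0,"dy":0,"dz":0.04,"rx":0,"ry":0,"rz":0},{"dx":0,"dy":0,"dz":0.065,"rx":0,"ry":0,"rz":0},{"dx":0,"dy":0,"dz":0.08,"rx":0,"ry":0,"rz":0},{"dx":0,"dy":0,"dz":0.086,"rx":0,"ry":0,"rz":0},{"dx":0,"dy":0,"dz":0.089,"rx":0,"ry":0,"rz":0}]' -1
python3 -m inch '[{"dx":0,"dy":0,"dz":0,"rx":0,"ry":0,"rz":0},{"dx":0,"dy":0,"dz":0,"rx":0,"ry":0,"rz":0}]' -1
python3 -m inch '[{"dx":0,"dy":0,"dz":0,"rx":0,"ry":0,"rz":0},{"dx":0,"dy":0,"dz":0,"rx":0,"ry":0,"rz":0},{"dx":0,"dy":0,"dz":0,"rx":0,"ry":0,"rz":0},{"dx":0,"dy":0,"dz":0,"rx":0,"ry":0,"rz":0}]' 1
python3 -m inch '[{"dx":0,"dy":0,"dz":-0.05,"rx":0,"ry":0,"rz":0},{"dx":0,"dy":0,"dz":-0.11,"rx":0,"ry":0,"rz":0},{"dx":-0.03,"dy":0.06,"dz":-0.15,"rx":0,"ry":0,"rz":0},{"dx":-0.03,"dy":0.12,"dz":-0.15,"rx":0,"ry":0,"rz":0},{"dx":-0.03,"dy":0.18,"dz":-0.15,"rx":0,"ry":0,"rz":0}]' 1
python3 -m inch '[{"dx":0,"dy":0.06,"dz":0,"rx":0,"ry":0,"rz":0},{"dx":0,"dy":0.12,"dz":0,"rx":0,"ry":0,"rz":0},{"dx":0,"dy":0.18,"dz":0,"rx":0,"ry":0,"rz":0},{"dx":0,"dy":0.24,"dz":0,"rx":0,"ry":0,"rz":0},{"dx":0,"dy":0.3,"dz":0,"rx":0,"ry":0,"rz":0}]' 1
python3 -c "
from h import *
im=optics.grab_frame('side');
cv2.imwrite('pics/s5.png',cv2.resize(im[180:320,210:390],None,fx=4,fy=4)[:,:,::-1])
optics.grab_frame('top');covers()
go([.4718,.3565,.08],1.826)"
```

```text
time: 14.25
tool_pos: [0.4645, -0.142, 0.0472]
tool_rot: [0.0, -0.127, 0.992, -0.0]
contact_force: [-0.4, -0.5, -0.5]
gripper_width: 0.681
grasp_force: 64.7
time: 14.45
tool_pos: [0.4647, -0.1423, 0.0479]
tool_rot: [0.001, -0.127, 0.992, -0.0]
contact_force: [-0.2, -0.3, -0.2]
gripper_width: 0.686
grasp_force: 64.7
time: 14.85
tool_pos: [0.4641, -0.142, 0.0472]
tool_rot: [0.0, -0.127, 0.992, -0.0]
contact_force: [0.2, 0.9, -0.7]
gripper_width: 0.999
grasp_force: 0.0
time: 15.35
tool_pos: [0.4535, -0.0015, 0.1694]
tool_rot: [0.002, -0.126, 0.992, -0.001]
contact_force: [-0.0, 1.1, -0.2]
gripper_width: 0.997
grasp_force: 0.0
time: 15.85
tool_pos: [0.3909, 0.2316, 0.1671]
tool_rot: [0.001, -0.127, 0.992, 0.0]
contact_force: [1.1, 0.1, -0.6]
gripper_width: 0.999
grasp_force: 0.0
0.88 [407.1 256.1  23.1  20.8] ctr mm 465.0 -146.0 diam 62.5 areadiam 61.4
0.73 [212.4 250.2  16.1  15.1] ctr mm 475.2 358.0 diam 49.9 areadiam 40.4
0.61 [403.1 260.5  25.5  18. ] ctr mm 453.0 -138.4 diam 62.9 areadiam 29.8
0.47 [289.4 199.   15.6  14.6] ctr mm 617.7 164.0 diam 43.4 areadiam 37.2
0.42 [264.4 251.1  12.3  13.2] ctr mm 473.9 227.3 diam 28.5 areadiam 23.9
at [0.3906 0.2321 0.1669] d [-0.1382  0.1241  0.1086] r [-0.     -0.      0.0038]
```

View pics/s5.png

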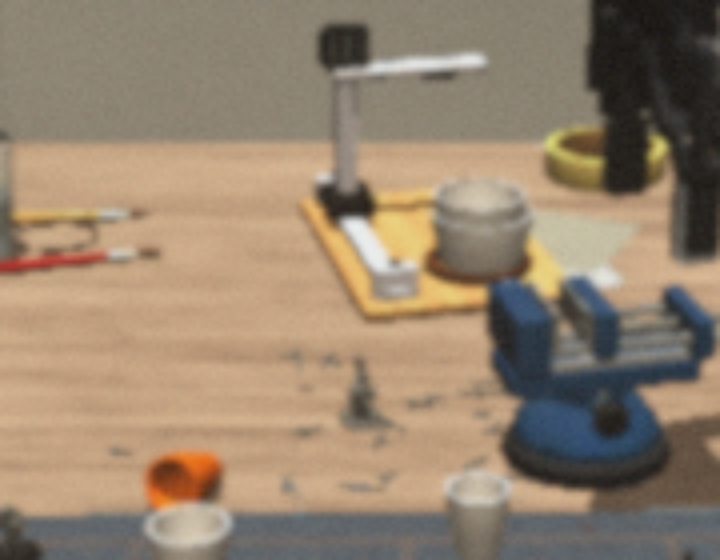

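```bash
python3 -m inch '[{"dx":-0.04,"dy":0.035,"dz":0,"rx":0,"ry":0,"rz":0},{"dx":-0.08,"dy":0.07,"dz":0.03,"rx":0,"ry":0,"rz":0},{"dx":-0.12,"dy":0.105,"dz":0.06,"rx":0,"ry":0,"rz":0},{"dx":-0.138,"dy":0.124,"dz":0.1,"rx":0,"ry":0,"rz":0},{"dx":-0.138,"dy":0.124,"dz":0.109,"rx":0,"ry":0,"rz":0}]' 1
python3 -m inch '[{"dx":0,"dy":0,"dz":0,"rx":0,"ry":0,"rz":0},{"dx":0,"dy":0,"dz":0,"rx":0,"ry":0,"rz":0}]' 1
python3 -c "
from h import *
go([.4718,.357,.025],1.826)"
```

```text
time: 16.5
tool_pos: [0.4729, 0.3527, 0.075]
tool_rot: [-0.003, -0.127, 0.992, -0.001]
contact_force: [-1.1, -1.0, 0.5]
gripper_width: 1.005
grasp_force: 0.0
time: 16.7
tool_pos: [0.4741, 0.3526, 0.0807]
tool_rot: [0.001, -0.127, 0.992, 0.0]
contact_force: [0.2, 0.2, -0.4]
gripper_width: 0.999
grasp_force: 0.0
at [0.4741 0.3526 0.0807] d [0.0014 0.006  0.0696] r [-0.      0.0007 -0.0009]
```

```bash
python3 -m inch '[{"dx":0.001,"dy":0.006,"dz":0.03,"rx":0,"ry":0,"rz":0},{"dx":0.001,"dy":0.006,"dz":0.055,"rx":0,"ry":0,"rz":0},{"dx":0.001,"dy":0.006,"dz":0.068,"rx":0,"ry":0,"rz":0},{"dx":0.001,"dy":0.006,"dz":0.068,"rx":0,"ry":0,"rz":0},{"dx":0.001,"dy":0.006,"dz":0.068,"rx":0,"ry":0,"rz":0}]' 1
python3 -m inch '[{"dx":0,"dy":0,"dz":0,"rx":0,"ry":0,"rz":0},{"dx":0,"dy":0,"dz":0,"rx":0,"ry":0,"rz":0},{"dx":0,"dy":0,"dz":0,"rx":0,"ry":0,"rz":0},{"dx":0,"dy":0,"dz":0,"rx":0,"ry":0,"rz":0},{"dx":0,"dy":0,"dz":0,"rx":0,"ry":0,"rz":0}]' -1
python3 -m inch '[{"dx":0,"dy":0,"dz":0,"rx":0,"ry":0,"rz":0},{"dx":0,"dy":0,"dz":0,"rx":0,"ry":0,"rz":0}]' -1
python3 -m inch '[{"dx":0,"dy":0,"dz":-0.06,"rx":0,"ry":0,"rz":0},{"dx":0,"dy":0,"dz":-0.12,"rx":0,"ry":0,"rz":0},{"dx":0,"dy":0,"dz":-0.18,"rx":0,"ry":0,"rz":0},{"dx":0,"dy":0,"dz":-0.18,"rx":0,"ry":0,"rz":0},{"dx":0,"dy":0,"dz":-0.18,"rx":0,"ry":0,"rz":0}]' -1
python3 -c "
from h import *
go([.465,-.142,.18],1.826)"
```

```text
time: 17.2
tool_pos: [0.4723, 0.3581, 0.0268]
tool_rot: [0.001, -0.127, 0.992, 0.0]
contact_force: [-0.2, -0.2, 0.2]
gripper_width: 0.999
grasp_force: 0.0
time: 17.7
tool_pos: [0.4727, 0.3587, 0.027]
tool_rot: [0.001, -0.127, 0.992, 0.0]
contact_force: [-0.2, -0.6, 5.3]
gripper_width: 0.584
grasp_force: 62.7
time: 17.9
tool_pos: [0.4727, 0.3587, 0.027]
tool_rot: [0.001, -0.127, 0.992, 0.0]
contact_force: [-1.1, -0.7, 6.0]
gripper_width: 0.588
grasp_force: 62.7
time: 18.4
tool_pos: [0.4724, 0.3587, 0.1713]
tool_rot: [0.002, -0.127, 0.992, 0.001]
contact_force: [-0.8, 0.2, -0.5]
gripper_width: 0.585
grasp_force: 62.8
at [0.4724 0.3587 0.1713] d [ 0.167  -0.6032 -0.0121] r [0.0007 0.0025 0.0001]
```

```bash
python3 -c "
from h import *
print(p('side',[[.45,.12,.05],[.45,.12,.1]]),w('top',[[310,262],[312,300],[300,275]],.08))"
```

```text
[[338.8566 274.6854]
 [339.3077 253.3328]] [[0.4415 0.1059 0.08  ]
 [0.3465 0.1006 0.08  ]
 [0.4088 0.1309 0.08  ]]
```

```bash
python3 -m inch '[{"dx":0.016,"dy":-0.058,"dz":-0.01,"rx":0,"ry":0,"rz":0},{"dx":0.032,"dy":-0.116,"dz":-0.01,"rx":0,"ry":0,"rz":0},{"dx":0.048,"dy":-0.174,"dz":-0.01,"rx":0,"ry":0,"rz":0},{"dx":0.064,"dy":-0.232,"dz":-0.01,"rx":0,"ry":0,"rz":0},{"dx":0.08,"dy":-0.29,"dz":-0.01,"rx":0,"ry":0,"rz":0}]' -1 >/dev/null
python3 -m inch '[{"dx":0.016,"dy":-0.058,"dz":0,"rx":0,"ry":0,"rz":0},{"dx":0.032,"dy":-0.116,"dz":0,"rx":0,"ry":0,"rz":0},{"dx":0.048,"dy":-0.174,"dz":0,"rx":0,"ry":0,"rz":0},{"dx":0.064,"dy":-0.232,"dz":0,"rx":0,"ry":0,"rz":0},{"dx":0.078,"dy":-0.28,"dz":0,"rx":0,"ry":0,"rz":0}]' -1 >/dev/null
python3 -m inch '[{"dx":0.009,"dy":-0.033,"dz":0.02,"rx":0,"ry":0,"rz":0},{"dx":0.009,"dy":-0.033,"dz":0.04,"rx":0,"ry":0,"rz":0},{"dx":0.009,"dy":-0.033,"dz":0.05,"rx":0,"ry":0,"rz":0},{"dx":0.009,"dy":-0.033,"dz":0.05,"rx":0,"ry":0,"rz":0},{"dx":0.009,"dy":-0.033,"dz":0.05,"rx":0,"ry":0,"rz":0}]' -1
python3 -c "
from h import *
optics.grab_frame('side')
go([.465,-.142,.063],1.826)"
```

```text
time: 19.9
tool_pos: [0.4637, -0.1417, 0.1366]
tool_rot: [-0.001, -0.128, 0.992, 0.0]
contact_force: [-0.4, 0.4, 0.1]
gripper_width: 0.587
grasp_force: 62.9
at [ 0.4642 -0.1418  0.1374] d [-0.0009 -0.0005  0.0929] r [-0.      0.      0.0008]
```

```bash
python3 -m inch '[{"dx":-0.001,"dy":0,"dz":0.04,"rx":0,"ry":0,"rz":0},{"dx":-0.001,"dy":0,"dz":0.07,"rx":0,"ry":0,"rz":0},{"dx":-0.001,"dy":0,"dz":0.085,"rx":0,"ry":0,"rz":0},{"dx":-0.001,"dy":0,"dz":0.093,"rx":0,"ry":0,"rz":0},{"dx":-0.001,"dy":0,"dz":0.093,"rx":0,"ry":0,"rz":0}]' -1
python3 -m inch '[{"dx":0,"dy":0,"dz":0,"rx":0,"ry":0,"rz":0},{"dx":0,"dy":0,"dz":0,"rx":0,"ry":0,"rz":0}]' -1
python3 -m inch '[{"dx":0,"dy":0,"dz":0,"rx":0,"ry":0,"rz":0},{"dx":0,"dy":0,"dz":0,"rx":0,"ry":0,"rz":0},{"dx":0,"dy":0,"dz":0,"rx":0,"ry":0,"rz":0},{"dx":0,"dy":0,"dz":0,"rx":0,"ry":0,"rz":0}]' 1
python3 -m inch '[{"dx":0,"dy":0,"dz":-0.05,"rx":0,"ry":0,"rz":0},{"dx":0,"dy":0,"dz":-0.1,"rx":0,"ry":0,"rz":0},{"dx":-0.03,"dy":0.045,"dz":-0.13,"rx":0,"ry":0,"rz":0},{"dx":-0.06,"dy":0.09,"dz":-0.13,"rx":0,"ry":0,"rz":0},{"dx":-0.09,"dy":0.135,"dz":-0.13,"rx":0,"ry":0,"rz":0}]' 1
python3 -m inch '[{"dx":-0.033,"dy":0.049,"dz":0,"rx":0,"ry":0,"rz":0},{"dx":-0.066,"dy":0.098,"dz":0,"rx":0,"ry":0,"rz":0},{"dx":-0.1,"dy":0.146,"dz":0,"rx":0,"ry":0,"rz":0},{"dx":-0.133,"dy":0.195,"dz":0,"rx":0,"ry":0,"rz":0},{"dx":-0.165,"dy":0.24,"dz":0,"rx":0,"ry":0,"rz":0}]' 1
python3 -c "
from h import *
im=optics.grab_frame('side');
cv2.imwrite('pics/s6.png',cv2.resize(im[180:320,210:390],None,fx=4,fy=4)[:,:,::-1])
optics.grab_frame('top');covers()
go([.611,.2665,.08],1.826)"
```

```text
time: 20.45
tool_pos: [0.4649, -0.142, 0.0628]
tool_rot: [-0.0, -0.127, 0.992, 0.0]
contact_force: [0.7, 0.4, -0.4]
gripper_width: 0.592
grasp_force: 62.9
time: 20.65
tool_pos: [0.4657, -0.1426, 0.0642]
tool_rot: [0.001, -0.127, 0.992, -0.001]
contact_force: [-0.3, 0.1, -0.8]
gripper_width: 0.586
grasp_force: 62.9
time: 21.05
tool_pos: [0.4649, -0.1423, 0.063]
tool_rot: [0.0, -0.127, 0.992, -0.0]
contact_force: [-0.5, -1.0, -0.1]
gripper_width: 0.997
grasp_force: 0.0
time: 21.55
tool_pos: [0.5084, -0.0186, 0.1687]
tool_rot: [0.002, -0.127, 0.992, -0.001]
contact_force: [0.4, -1.2, 0.0]
gripper_width: 1.001
grasp_force: 0.0
time: 22.05
tool_pos: [0.5868, 0.2018, 0.1668]
tool_rot: [0.0, -0.128, 0.992, -0.0]
contact_force: [0.3, -0.6, 0.0]
gripper_width: 1.0
grasp_force: 0.0
0.86 [405.8 254.   21.6  23.3] ctr mm 465.3 -149.1 diam 57.0 areadiam 55.1
0.62 [253.7 204.8   8.3   8.6] ctr mm 600.9 260.1 diam 22.8 areadiam 20.2
0.62 [292.9 200.3   4.7  12. ] ctr mm 613.4 155.3 diam 22.5 areadiam 17.1
0.52 [212.4 324.8  21.6  14.2] ctr mm 286.2 360.1 diam 46.2 areadiam 40.8
0.5 [404.4 262.6  22.6  15.2] ctr mm 451.7 -135.8 diam 59.8 areadiam 21.6
at [0.5866 0.2018 0.1664] d [-0.0502  0.0704  0.1079] r [-0.     -0.0004  0.0024]
```

View pics/s6.png

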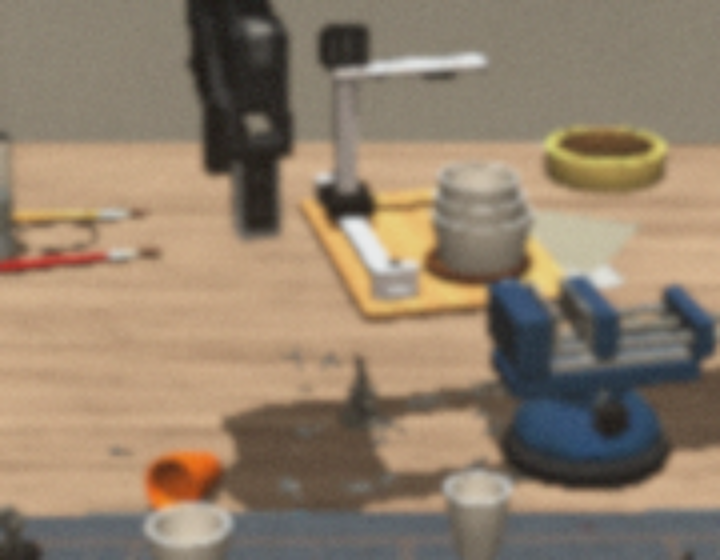

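```bash
python3 -m inch '[{"dx":-0.03,"dy":0.045,"dz":0,"rx":0,"ry":0,"rz":0},{"dx":-0.05,"dy":0.07,"dz":0.04,"rx":0,"ry":0,"rz":0},{"dx":-0.05,"dy":0.07,"dz":0.09,"rx":0,"ry":0,"rz":0},{"dx":-0.05,"dy":0.07,"dz":0.108,"rx":0,"ry":0,"rz":0},{"dx":-0.05,"dy":0.07,"dz":0.108,"rx":0,"ry":0,"rz":0}]' 1
python3 -m inch '[{"dx":0,"dy":0,"dz":0,"rx":0,"ry":0,"rz":0},{"dx":0,"dy":0,"dz":0,"rx":0,"ry":0,"rz":0},{"dx":0,"dy":0,"dz":0,"rx":0,"ry":0,"rz":0}]' 1
python3 -c "
from h import *
go([.611,.2665,.0285],1.826)
im=optics.grab_frame('side')
for o in nets.outline_of('side','cover_0'): print(round(o['confidence'],2),np.round(o['bbox'],1))
print(p('side',[.611,.2665,.04]))"
```

```text
time: 22.7
tool_pos: [0.6085, 0.2621, 0.0767]
tool_rot: [-0.004, -0.127, 0.992, -0.001]
contact_force: [0.3, -0.4, -0.6]
gripper_width: 1.001
grasp_force: 0.0
time: 23.0
tool_pos: [0.6125, 0.2638, 0.0831]
tool_rot: [0.002, -0.127, 0.992, 0.0]
contact_force: [0.2, 0.2, 1.1]
gripper_width: 1.004
grasp_force: 0.0
at [0.6125 0.2638 0.0831] d [0.0013 0.0037 0.0683] r [ 0.0001  0.0027 -0.0004]
0.93 [383.5 351.2  24.   23.7]
0.73 [330.9 307.5  15.5  25. ]
0.72 [255.8 301.5  19.   10. ]
0.64 [328.4 241.4  30.9  16.4]
0.6 [438.6 352.2  25.9  26.4]
0.56 [259.  318.5  21.8  27.7]
0.49 [325.4 226.1  15.4   7.8]
[[256.9067 312.1625]]
```

```bash
python3 -m inch '[{"dx":0.001,"dy":0.004,"dz":0.03,"rx":0,"ry":0,"rz":0},{"dx":0.001,"dy":0.004,"dz":0.055,"rx":0,"ry":0,"rz":0},{"dx":0.001,"dy":0.004,"dz":0.067,"rx":0,"ry":0,"rz":0},{"dx":0.001,"dy":0.004,"dz":0.067,"rx":0,"ry":0,"rz":0},{"dx":0.001,"dy":0.004,"dz":0.067,"rx":0,"ry":0,"rz":0}]' 1
python3 -m inch '[{"dx":0,"dy":0,"dz":0,"rx":0,"ry":0,"rz":0},{"dx":0,"dy":0,"dz":0,"rx":0,"ry":0,"rz":0},{"dx":0,"dy":0,"dz":0,"rx":0,"ry":0,"rz":0},{"dx":0,"dy":0,"dz":0,"rx":0,"ry":0,"rz":0},{"dx":0,"dy":0,"dz":0,"rx":0,"ry":0,"rz":0}]' -1
python3 -m inch '[{"dx":0,"dy":0,"dz":0,"rx":0,"ry":0,"rz":0},{"dx":0,"dy":0,"dz":0,"rx":0,"ry":0,"rz":0},{"dx":0,"dy":0,"dz":0,"rx":0,"ry":0,"rz":0}]' -1
python3 -m inch '[{"dx":0,"dy":0,"dz":-0.06,"rx":0,"ry":0,"rz":0},{"dx":0,"dy":0,"dz":-0.12,"rx":0,"ry":0,"rz":0},{"dx":0,"dy":0,"dz":-0.18,"rx":0,"ry":0,"rz":0},{"dx":0,"dy":0,"dz":-0.19,"rx":0,"ry":0,"rz":0},{"dx":0,"dy":0,"dz":-0.19,"rx":0,"ry":0,"rz":0}]' -1
python3 -c "
from h import *
go([.465,-.142,.18],1.826)"
```

```text
time: 23.6
tool_pos: [0.61, 0.2669, 0.0276]
tool_rot: [0.001, -0.127, 0.992, 0.0]
contact_force: [-0.0, 0.2, -0.3]
gripper_width: 1.0
grasp_force: 0.0
time: 24.1
tool_pos: [0.6102, 0.2668, 0.028]
tool_rot: [0.001, -0.127, 0.992, -0.0]
contact_force: [-0.3, -1.5, 4.4]
gripper_width: 0.431
grasp_force: 59.9
time: 24.4
tool_pos: [0.6102, 0.2667, 0.028]
tool_rot: [0.001, -0.127, 0.992, -0.0]
contact_force: [0.2, -1.1, 5.1]
gripper_width: 0.431
grasp_force: 60.0
time: 24.9
tool_pos: [0.6108, 0.2673, 0.1817]
tool_rot: [0.003, -0.127, 0.992, 0.001]
contact_force: [-0.3, -1.4, -0.9]
gripper_width: 0.427
grasp_force: 60.4
at [0.6108 0.2673 0.1817] d [ 0.3055 -0.4491  0.0003] r [0.0003 0.0035 0.0001]
```

```bash
python3 -m inch '[{"dx":0.03,"dy":-0.044,"dz":0,"rx":0,"ry":0,"rz":0},{"dx":0.06,"dy":-0.088,"dz":0,"rx":0,"ry":0,"rz":0},{"dx":0.09,"dy":-0.132,"dz":0,"rx":0,"ry":0,"rz":0},{"dx":0.12,"dy":-0.176,"dz":0,"rx":0,"ry":0,"rz":0},{"dx":0.15,"dy":-0.22,"dz":0,"rx":0,"ry":0,"rz":0}]' -1 >/dev/null
python3 -m inch '[{"dx":0.03,"dy":-0.044,"dz":0,"rx":0,"ry":0,"rz":0},{"dx":0.06,"dy":-0.088,"dz":0,"rx":0,"ry":0,"rz":0},{"dx":0.09,"dy":-0.132,"dz":0,"rx":0,"ry":0,"rz":0},{"dx":0.12,"dy":-0.176,"dz":0,"rx":0,"ry":0,"rz":0},{"dx":0.15,"dy":-0.22,"dz":0,"rx":0,"ry":0,"rz":0}]' -1 >/dev/null
python3 -m inch '[{"dx":0.005,"dy":-0.009,"dz":0.02,"rx":0,"ry":0,"rz":0},{"dx":0.005,"dy":-0.009,"dz":0.035,"rx":0,"ry":0,"rz":0},{"dx":0.005,"dy":-0.009,"dz":0.035,"rx":0,"ry":0,"rz":0},{"dx":0.005,"dy":-0.009,"dz":0.035,"rx":0,"ry":0,"rz":0},{"dx":0.005,"dy":-0.009,"dz":0.035,"rx":0,"ry":0,"rz":0}]' -1
python3 -c "
from h import *
optics.grab_frame('side')
go([.4645,-.142,.076],1.826)"
```

```text
time: 26.4
tool_pos: [0.4644, -0.1416, 0.1508]
tool_rot: [-0.0, -0.128, 0.992, 0.0]
contact_force: [0.2, -0.2, -0.0]
gripper_width: 0.43
grasp_force: 60.4
at [ 0.4646 -0.1417  0.1512] d [ 0.0002 -0.0003  0.094 ] r [-0.0002  0.0003  0.0011]
```

```bash
python3 -m inch '[{"dx":0,"dy":0,"dz":0.04,"rx":0,"ry":0,"rz":0},{"dx":0,"dy":0,"dz":0.07,"rx":0,"ry":0,"rz":0},{"dx":0,"dy":0,"dz":0.085,"rx":0,"ry":0,"rz":0},{"dx":0,"dy":0,"dz":0.094,"rx":0,"ry":0,"rz":0},{"dx":0,"dy":0,"dz":0.094,"rx":0,"ry":0,"rz":0}]' -1
python3 -m inch '[{"dx":0,"dy":0,"dz":0,"rx":0,"ry":0,"rz":0},{"dx":0,"dy":0,"dz":0,"rx":0,"ry":0,"rz":0}]' -1
python3 -m inch '[{"dx":0,"dy":0,"dz":0,"rx":0,"ry":0,"rz":0},{"dx":0,"dy":0,"dz":0,"rx":0,"ry":0,"rz":0},{"dx":0,"dy":0,"dz":0,"rx":0,"ry":0,"rz":0},{"dx":0,"dy":0,"dz":0,"rx":0,"ry":0,"rz":0},{"dx":0,"dy":0,"dz":0,"rx":0,"ry":0,"rz":0}]' 1
python3 -m inch '[{"dx":0,"dy":0,"dz":-0.05,"rx":0,"ry":0,"rz":0},{"dx":0,"dy":0,"dz":-0.1,"rx":0,"ry":0,"rz":0},{"dx":-0.015,"dy":0.05,"dz":-0.13,"rx":0,"ry":0,"rz":0},{"dx":-0.03,"dy":0.105,"dz":-0.13,"rx":0,"ry":0,"rz":0},{"dx":-0.045,"dy":0.16,"dz":-0.13,"rx":0,"ry":0,"rz":0}]' 1
python3 -m inch '[{"dx":-0.016,"dy":0.057,"dz":0,"rx":0,"ry":0,"rz":0},{"dx":-0.032,"dy":0.114,"dz":0,"rx":0,"ry":0,"rz":0},{"dx":-0.048,"dy":0.171,"dz":0,"rx":0,"ry":0,"rz":0},{"dx":-0.064,"dy":0.228,"dz":0,"rx":0,"ry":0,"rz":0},{"dx":-0.08,"dy":0.284,"dz":0,"rx":0,"ry":0,"rz":0}]' 1
python3 -m inch '[{"dx":0,"dy":0,"dz":0.05,"rx":0,"ry":0,"rz":0},{"dx":0,"dy":0,"dz":0.1,"rx":0,"ry":0,"rz":0},{"dx":0,"dy":0,"dz":0.125,"rx":0,"ry":0,"rz":0},{"dx":0,"dy":0,"dz":0.125,"rx":0,"ry":0,"rz":0},{"dx":0,"dy":0,"dz":0.125,"rx":0,"ry":0,"rz":0}]' 1
python3 -c "
from h import *
im=optics.grab_frame('side')
cv2.imwrite('pics/s7.png',cv2.resize(im[180:330,210:390],None,fx=4,fy=4)[:,:,::-1])
go([.4725,.229,.0285],1.826)
print(p('side',[.4725,.229,.04]))"
```

```text
time: 26.95
tool_pos: [0.464, -0.1421, 0.0754]
tool_rot: [-0.0, -0.127, 0.992, 0.0]
contact_force: [-1.1, 0.3, -0.2]
gripper_width: 0.424
grasp_force: 60.4
time: 27.15
tool_pos: [0.465, -0.1428, 0.0771]
tool_rot: [0.001, -0.127, 0.992, -0.001]
contact_force: [-0.2, 0.4, 0.2]
gripper_width: 0.425
grasp_force: 60.4
time: 27.65
tool_pos: [0.464, -0.1425, 0.0757]
tool_rot: [0.0, -0.127, 0.992, -0.0]
contact_force: [0.1, 1.0, -0.1]
gripper_width: 1.0
grasp_force: 0.0
time: 28.15
tool_pos: [0.4672, -0.0085, 0.1814]
tool_rot: [0.002, -0.126, 0.992, -0.0]
contact_force: [0.7, -0.7, 0.1]
gripper_width: 0.998
grasp_force: 0.0
time: 28.65
tool_pos: [0.4707, 0.2286, 0.1797]
tool_rot: [0.0, -0.127, 0.992, -0.0]
contact_force: [1.5, -0.1, -0.2]
gripper_width: 0.997
grasp_force: 0.0
time: 29.15
tool_pos: [0.4713, 0.2266, 0.08]
tool_rot: [-0.0, -0.127, 0.992, -0.0]
contact_force: [-0.5, 0.0, -0.0]
gripper_width: 1.0
grasp_force: 0.0
at [0.4722 0.2268 0.0812] d [-0.0009  0.0026  0.0659] r [ 0.0001  0.0016 -0.0001]
[[329.5698 302.8784]]
```

View pics/s7.png

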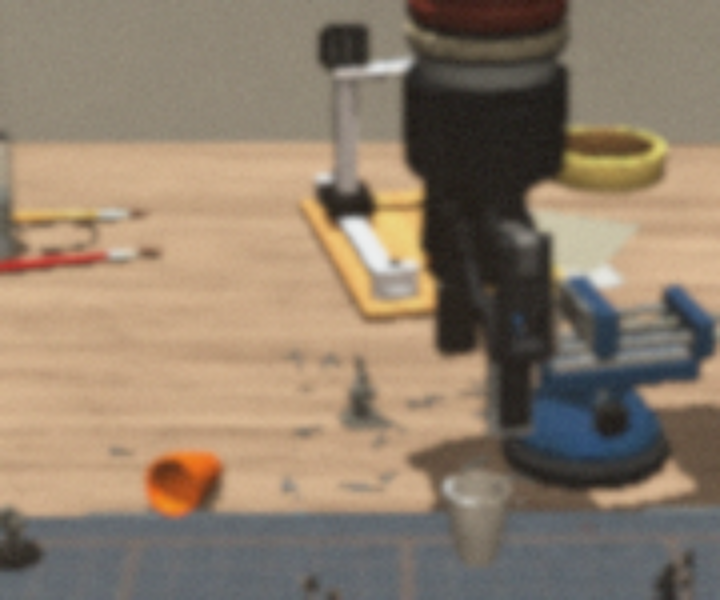

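```bash
python3 -m inch '[{"dx":-0.001,"dy":0.003,"dz":0.03,"rx":0,"ry":0,"rz":0},{"dx":-0.001,"dy":0.003,"dz":0.055,"rx":0,"ry":0,"rz":0},{"dx":-0.001,"dy":0.003,"dz":0.066,"rx":0,"ry":0,"rz":0},{"dx":-0.001,"dy":0.003,"dz":0.066,"rx":0,"ry":0,"rz":0},{"dx":-0.001,"dy":0.003,"dz":0.066,"rx":0,"ry":0,"rz":0}]' 1
python3 -m inch '[{"dx":0,"dy":0,"dz":0,"rx":0,"ry":0,"rz":0},{"dx":0,"dy":0,"dz":0,"rx":0,"ry":0,"rz":0},{"dx":0,"dy":0,"dz":0,"rx":0,"ry":0,"rz":0},{"dx":0,"dy":0,"dz":0,"rx":0,"ry":0,"rz":0},{"dx":0,"dy":0,"dz":0,"rx":0,"ry":0,"rz":0}]' -1
python3 -m inch '[{"dx":0,"dy":0,"dz":0,"rx":0,"ry":0,"rz":0},{"dx":0,"dy":0,"dz":0,"rx":0,"ry":0,"rz":0},{"dx":0,"dy":0,"dz":0,"rx":0,"ry":0,"rz":0}]' -1
python3 -m inch '[{"dx":0,"dy":0,"dz":-0.06,"rx":0,"ry":0,"rz":0},{"dx":0,"dy":0,"dz":-0.12,"rx":0,"ry":0,"rz":0},{"dx":0,"dy":0,"dz":-0.18,"rx":0,"ry":0,"rz":0},{"dx":0,"dy":0,"dz":-0.2,"rx":0,"ry":0,"rz":0},{"dx":0,"dy":0,"dz":-0.2,"rx":0,"ry":0,"rz":0}]' -1
python3 -c "
from h import *
optics.grab_frame('top');covers()
go([.4645,-.142,.18],1.826)"
```

```text
time: 29.7
tool_pos: [0.4724, 0.2293, 0.0284]
tool_rot: [0.001, -0.127, 0.992, 0.0]
contact_force: [0.4, 0.2, -0.3]
gripper_width: 0.998
grasp_force: 0.0
time: 30.2
tool_pos: [0.4719, 0.2291, 0.0277]
tool_rot: [0.001, -0.127, 0.992, -0.0]
contact_force: [0.0, -0.9, 5.5]
gripper_width: 0.352
grasp_force: 59.0
time: 30.5
tool_pos: [0.472, 0.2291, 0.0277]
tool_rot: [0.001, -0.127, 0.992, -0.0]
contact_force: [-0.2, -2.3, 5.8]
gripper_width: 0.35
grasp_force: 59.0
time: 31.0
tool_pos: [0.473, 0.2297, 0.1901]
tool_rot: [0.003, -0.127, 0.992, 0.001]
contact_force: [1.0, -0.4, -0.3]
gripper_width: 0.353
grasp_force: 59.6
0.64 [288.  197.9  15.2  14.1] ctr mm 617.5 164.8 diam 35.3 areadiam 28.8
0.58 [408.3 254.   15.6  16.7] ctr mm 469.6 -150.4 diam 43.2 areadiam 41.9
0.5 [402.9 258.6  16.9  21.1] ctr mm 460.4 -143.2 diam 46.3 areadiam 26.9
0.44 [212.7 324.2  15.   14. ] ctr mm 287.3 364.4 diam 44.9 areadiam 37.4
at [0.4703 0.2288 0.1849] d [ 0.1241 -0.4466  0.0064] r [-0.     -0.0018  0.    ]
```

```bash
python3 -m inch '[{"dx":0.016,"dy":-0.058,"dz":0,"rx":0,"ry":0,"rz":0},{"dx":0.032,"dy":-0.116,"dz":0,"rx":0,"ry":0,"rz":0},{"dx":0.048,"dy":-0.174,"dz":0,"rx":0,"ry":0,"rz":0},{"dx":0.064,"dy":-0.232,"dz":0,"rx":0,"ry":0,"rz":0},{"dx":0.08,"dy":-0.288,"dz":0,"rx":0,"ry":0,"rz":0}]' -1 >/dev/null
python3 -m inch '[{"dx":0.015,"dy":-0.053,"dz":0,"rx":0,"ry":0,"rz":0},{"dx":0.03,"dy":-0.106,"dz":0,"rx":0,"ry":0,"rz":0},{"dx":0.044,"dy":-0.158,"dz":0,"rx":0,"ry":0,"rz":0},{"dx":0.044,"dy":-0.158,"dz":0,"rx":0,"ry":0,"rz":0},{"dx":0.044,"dy":-0.158,"dz":0,"rx":0,"ry":0,"rz":0}]' -1
python3 -m inch '[{"dx":0,"dy":0,"dz":0,"rx":0,"ry":0,"rz":0},{"dx":0,"dy":0,"dz":0,"rx":0,"ry":0,"rz":0}]' -1
python3 -c "
from h import *
go([.4645,-.142,.088],1.826)"
```

```text
time: 32.1
tool_pos: [0.4638, -0.1411, 0.1835]
tool_rot: [-0.002, -0.126, 0.992, 0.002]
contact_force: [0.2, 1.0, -0.6]
gripper_width: 0.351
grasp_force: 59.7
time: 32.3
tool_pos: [0.465, -0.1398, 0.1857]
tool_rot: [-0.001, -0.128, 0.992, 0.001]
contact_force: [-0.1, -0.3, -0.6]
gripper_width: 0.355
grasp_force: 59.7
at [ 0.465  -0.1398  0.1857] d [ 0.0012 -0.0027  0.1221] r [ 0.001  -0.0009  0.0013]
```

Descend and release, lift, and look.

```bash
python3 -m inch '[{"dx":0.0005,"dy":-0.002,"dz":0.04,"rx":0,"ry":0,"rz":0},{"dx":0.0005,"dy":-0.002,"dz":0.08,"rx":0,"ry":0,"rz":0},{"dx":0.0005,"dy":-0.002,"dz":0.105,"rx":0,"ry":0,"rz":0},{"dx":0.0005,"dy":-0.002,"dz":0.122,"rx":0,"ry":0,"rz":0},{"dx":0.0005,"dy":-0.002,"dz":0.122,"rx":0,"ry":0,"rz":0}]' -1
python3 -m inch '[{"dx":0,"dy":0,"dz":0,"rx":0,"ry":0,"rz":0},{"dx":0,"dy":0,"dz":0,"rx":0,"ry":0,"rz":0}]' -1
python3 -m inch '[{"dx":0,"dy":0,"dz":0,"rx":0,"ry":0,"rz":0},{"dx":0,"dy":0,"dz":0,"rx":0,"ry":0,"rz":0},{"dx":0,"dy":0,"dz":0,"rx":0,"ry":0,"rz":0},{"dx":0,"dy":0,"dz":0,"rx":0,"ry":0,"rz":0},{"dx":0,"dy":0,"dz":0,"rx":0,"ry":0,"rz":0}]' 1
python3 -m inch '[{"dx":0,"dy":0,"dz":-0.05,"rx":0,"ry":0,"rz":0},{"dx":0,"dy":0,"dz":-0.1,"rx":0,"ry":0,"rz":0},{"dx":0,"dy":0,"dz":-0.16,"rx":0,"ry":0,"rz":0},{"dx":-0.06,"dy":0,"dz":-0.18,"rx":0,"ry":0,"rz":0},{"dx":-0.082,"dy":-0.05,"dz":-0.18,"rx":0,"ry":0,"rz":0}]' 1
python3 -m inch '[{"dx":0,"dy":-0.05,"dz":0,"rx":0,"ry":0,"rz":0},{"dx":0,"dy":-0.08,"dz":0,"rx":0,"ry":0,"rz":0},{"dx":0,"dy":-0.08,"dz":0,"rx":0,"ry":0,"rz":0},{"dx":0,"dy":-0.08,"dz":0,"rx":0,"ry":0,"rz":0}]' 1
python3 -c "
from h import *
im=optics.grab_frame('side')
cv2.imwrite('pics/s8.png',cv2.resize(im[180:330,210:390],None,fx=4,fy=4)[:,:,::-1])
go([.5549,-.2277,.131],1.826)"
```

```text
time: 32.8
tool_pos: [0.4651, -0.142, 0.0882]
tool_rot: [-0.001, -0.128, 0.992, 0.0]
contact_force: [0.3, -0.3, 0.5]
gripper_width: 0.351
grasp_force: 59.7
time: 33.0
tool_pos: [0.4662, -0.1429, 0.0905]
tool_rot: [0.001, -0.127, 0.992, -0.0]
contact_force: [-0.2, 0.3, -0.2]
gripper_width: 0.351
grasp_force: 59.7
time: 33.5
tool_pos: [0.4654, -0.1429, 0.0893]
tool_rot: [0.0, -0.127, 0.992, -0.0]
contact_force: [0.2, -0.3, 0.1]
gripper_width: 1.002
grasp_force: 0.0
time: 34.0
tool_pos: [0.5431, -0.1626, 0.2395]
tool_rot: [0.005, -0.13, 0.991, -0.002]
contact_force: [-0.6, 0.0, 0.2]
gripper_width: 0.999
grasp_force: 0.0
time: 34.4
tool_pos: [0.5549, -0.227, 0.2327]
tool_rot: [-0.0, -0.127, 0.992, 0.001]
contact_force: [1.3, -0.8, 0.6]
gripper_width: 0.999
grasp_force: 0.0
at [ 0.5548 -0.2265  0.2329] d [ 0.0003 -0.0016  0.1273] r [ 0.0006 -0.0002  0.    ]
```

View pics/s8.png

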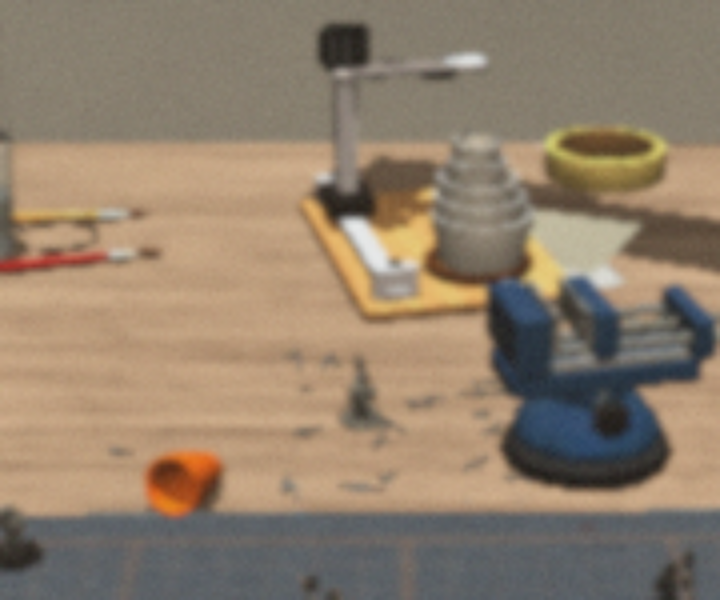

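```bash
python3 -m inch '[{"dx":0,"dy":-0.0015,"dz":0.05,"rx":0,"ry":0,"rz":0},{"dx":0,"dy":-0.0015,"dz":0.1,"rx":0,"ry":0,"rz":0},{"dx":0,"dy":-0.0015,"dz":0.127,"rx":0,"ry":0,"rz":0},{"dx":0,"dy":-0.0015,"dz":0.127,"rx":0,"ry":0,"rz":0},{"dx":0,"dy":-0.0015,"dz":0.127,"rx":0,"ry":0,"rz":0}]' 1
python3 -m inch '[{"dx":0,"dy":0,"dz":0,"rx":0,"ry":0,"rz":0},{"dx":0,"dy":0,"dz":0,"rx":0,"ry":0,"rz":0},{"dx":0,"dy":0,"dz":0,"rx":0,"ry":0,"rz":0},{"dx":0,"dy":0,"dz":0,"rx":0,"ry":0,"rz":0},{"dx":0,"dy":0,"dz":0,"rx":0,"ry":0,"rz":0}]' -1
python3 -m inch '[{"dx":0,"dy":0.03,"dz":0,"rx":0,"ry":0,"rz":0},{"dx":0,"dy":0.06,"dz":0,"rx":0,"ry":0,"rz":0},{"dx":0,"dy":0.09,"dz":0,"rx":0,"ry":0,"rz":0},{"dx":0,"dy":0.11,"dz":0,"rx":0,"ry":0,"rz":0},{"dx":0,"dy":0.122,"dz":0,"rx":0,"ry":0,"rz":0}]' -1
python3 -m inch '[{"dx":0,"dy":0.006,"dz":0,"rx":0,"ry":0,"rz":0},{"dx":0,"dy":0.008,"dz":0,"rx":0,"ry":0,"rz":0}]' -1
python3 -m inch '[{"dx":0,"dy":0.004,"dz":0,"rx":0,"ry":0,"rz":0},{"dx":0,"dy":0.004,"dz":0,"rx":0,"ry":0,"rz":0}]' -1
python3 -m inch '[{"dx":0,"dy":0.004,"dz":0,"rx":0,"ry":0,"rz":0},{"dx":0,"dy":0.004,"dz":0,"rx":0,"ry":0,"rz":0}]' -1
```

```text
time: 34.95
tool_pos: [0.5555, -0.2274, 0.1322]
tool_rot: [0.0, -0.128, 0.992, -0.0]
contact_force: [0.1, -0.3, 0.8]
gripper_width: 0.998
grasp_force: 0.0
time: 35.45
tool_pos: [0.5554, -0.2274, 0.1325]
tool_rot: [0.0, -0.127, 0.992, 0.001]
contact_force: [-1.2, -0.8, -5.4]
gripper_width: 0.173
grasp_force: 59.0
time: 35.95
tool_pos: [0.5309, -0.1333, 0.1324]
tool_rot: [0.0, -0.128, 0.992, -0.001]
contact_force: [-0.2, -2.8, 3.0]
gripper_width: 0.171
grasp_force: 62.3
time: 36.15
tool_pos: [0.5294, -0.1277, 0.1324]
tool_rot: [0.0, -0.127, 0.992, -0.0]
contact_force: [-1.6, -2.2, 6.1]
gripper_width: 0.175
grasp_force: 62.6
time: 36.35
tool_pos: [0.5289, -0.1258, 0.1324]
tool_rot: [0.0, -0.127, 0.992, -0.001]
contact_force: [-1.1, -4.3, 4.4]
gripper_width: 0.169
grasp_force: 62.5
time: 36.55
tool_pos: [0.5289, -0.1257, 0.1324]
tool_rot: [0.001, -0.127, 0.992, -0.005]
contact_force: [2.6, -14.9, 0.0]
gripper_width: 0.169
grasp_force: 61.9
```

```bash
python3 -m inch '[{"dx":0,"dy":-0.003,"dz":0,"rx":0,"ry":0,"rz":0},{"dx":0,"dy":-0.003,"dz":0,"rx":0,"ry":0,"rz":0}]' -1
python3 -m inch '[{"dx":0,"dy":0,"dz":0,"rx":0,"ry":0,"rz":0},{"dx":0,"dy":0,"dz":0,"rx":0,"ry":0,"rz":0},{"dx":0,"dy":0,"dz":0,"rx":0,"ry":0,"rz":0},{"dx":0,"dy":0,"dz":0,"rx":0,"ry":0,"rz":0},{"dx":0,"dy":0,"dz":0,"rx":0,"ry":0,"rz":0}]' 1
python3 -m inch '[{"dx":0,"dy":0,"dz":-0.05,"rx":0,"ry":0,"rz":0},{"dx":0,"dy":0,"dz":-0.1,"rx":0,"ry":0,"rz":0},{"dx":0,"dy":0,"dz":-0.14,"rx":0,"ry":0,"rz":0},{"dx":0,"dy":0.05,"dz":-0.14,"rx":0,"ry":0,"rz":0},{"dx":0,"dy":0.1,"dz":-0.14,"rx":0,"ry":0,"rz":0}]' 1
python3 -m inch '[{"dx":0,"dy":0.06,"dz":0,"rx":0,"ry":0,"rz":0},{"dx":0,"dy":0.12,"dz":0,"rx":0,"ry":0,"rz":0},{"dx":0,"dy":0.18,"dz":0,"rx":0,"ry":0,"rz":0},{"dx":0,"dy":0.23,"dz":0,"rx":0,"ry":0,"rz":0},{"dx":0,"dy":0.23,"dz":0,"rx":0,"ry":0,"rz":0}]' 1
python3 -c "
from h import *
a=optics.grab_frame('side');b=optics.grab_frame('top')
a=cv2.resize(a[180:290,250:390],(700,550))[:, 150:550];b=cv2.resize(b[200:290,365:475],(672,550))
cv2.imwrite('pics/s9.png',np.hstack([a,b[:,:400]])[:,:,::-1])"
```

```text
time: 36.75
tool_pos: [0.5289, -0.1257, 0.1324]
tool_rot: [0.001, -0.127, 0.992, -0.002]
contact_force: [-0.6, -6.4, 3.6]
gripper_width: 0.171
grasp_force: 62.5
time: 37.25
tool_pos: [0.528, -0.1234, 0.1313]
tool_rot: [-0.0, -0.127, 0.992, 0.0]
contact_force: [-0.0, -0.3, -0.7]
gripper_width: 0.989
grasp_force: 0.0
time: 37.75
tool_pos: [0.5086, -0.046, 0.2456]
tool_rot: [0.002, -0.126, 0.992, -0.0]
contact_force: [-0.5, 0.5, -0.5]
gripper_width: 0.995
grasp_force: 0.0
time: 38.25
tool_pos: [0.4601, 0.1356, 0.2437]
tool_rot: [0.0, -0.13, 0.991, 0.001]
contact_force: [-0.3, -0.9, 0.0]
gripper_width: 0.999
grasp_force: 0.0
```

View pics/s9.png

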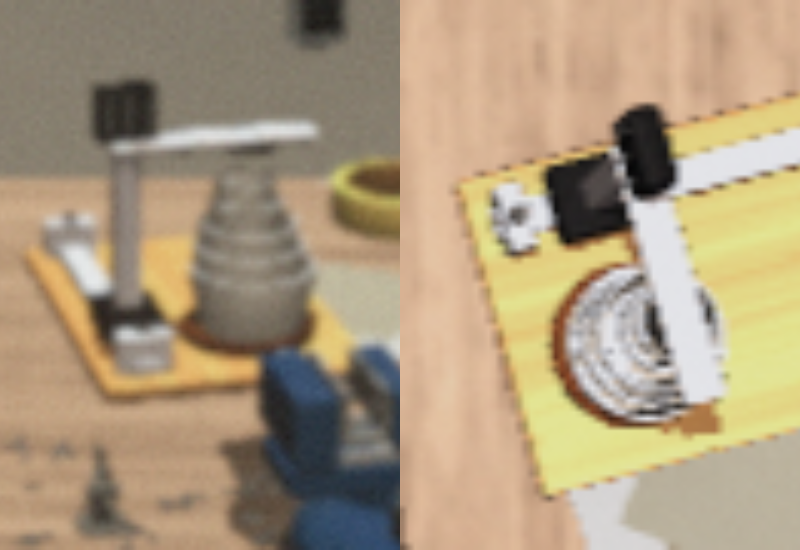

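```bash
python3 -c "
from plant import ticket
print(ticket.job_done())"
```

```text
the job is handed in; nothing more can be done
None
```

Job handed in: the bar was slid fully open, covers 0, 1, 2, 4 and 5 (cover_3 is absent) were nested upright in the seat, the bar was slid back to its shut stop over them, and I never touched the figures; the final pictures show this, but no verdict came back.

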